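# Pull the ordered cartons from the sorter and close the tote

### The job

Pack the order: tip each carton with a lime-green sticker out of the sorter rack by its top edge, take it by its spine end and stand it upright in a slot of its own in the blue tote, right down on the floor. When all of them are in, fold both flaps of the tote fully shut. Leave the orange-stickered cartons in the rack and the other things on the bench where they are.

Things in the scene. Friction and masses are not known exactly. Their poses are not given: they have to be found in the camera images.
- order1: Slim kraft carton, 88 deep (x) x 34 thick (y) x 150 tall (z) mm, about 0.24 kg. Origin: centre of its underside; z up, its narrow spine faces its own -x. A WANTED carton: lime-green sticker on the top and the upper spine. May be absent.
- order2: Slim kraft carton, 88 deep (x) x 34 thick (y) x 150 tall (z) mm, about 0.24 kg. Origin: centre of its underside; z up, its narrow spine faces its own -x. A WANTED carton: lime-green sticker on the top and the upper spine. May be absent.
- order3: Slim kraft carton, 88 deep (x) x 34 thick (y) x 150 tall (z) mm, about 0.24 kg. Origin: centre of its underside; z up, its narrow spine faces its own -x. A WANTED carton: lime-green sticker on the top and the upper spine. May be absent.
- stock1: Slim kraft carton, 88 deep (x) x 34 thick (y) x 150 tall (z) mm, about 0.24 kg. Origin: centre of its underside; z up, its narrow spine faces its own -x. A stock carton with ORANGE stickers: stays in the rack.
- stock2: Slim kraft carton, 88 deep (x) x 34 thick (y) x 150 tall (z) mm, about 0.24 kg. Origin: centre of its underside; z up, its narrow spine faces its own -x. A stock carton with ORANGE stickers: stays in the rack.
- rack: Fixed plywood sorter, open to its -x (the tote's side, robot's right). Five upright slots at y = -80, -40, 0, 40, 80 mm, carton order random, one may be empty. Origin: on the table, mid-width, at the line of the shelved spines; cartons fill x = 1 to 89 on a floor 12 high, 1.5 mm play each side. 3 mm dividers (x = 2 to 60, 137 high) and the 88 mm depth: an upright carton cannot be gripped.
- rack_back (a point): Middle of the top of the rack's low back stop (x = 97 to 103, 42 mm high). Above it the cartons' rear faces are free: a finger can hook behind a carton's top rear edge and pull it to the rack's -x. A front lip (6 mm over the floor) holds the foot, so the carton tips about its bottom front edge and overbalances at about 30 degrees.
- rack_rail (a point): Middle of the rubber rail along the rack's front (axis at x = -58, z = 69 mm, radius 7). A tipped carton comes to rest with its spine on it, leaning about 42 degrees to -x and staying so: its upper half then stands out before its neighbours, can be gripped by its two sides (34 mm apart), fingers along its length, and lifted straight up out.
- tote: Blue open tote, loose on the table (may get shifted), 2.2 kg, outside 134 (x) x 230 (y) x 164 (z) mm, walls 4, floor 6 thick. Origin: centre of underside. Dark foam blocks up to 66 mm above the table leave three slots, 46 wide in y, 126 long in x, one carton each, spine to tote -x or +x. A two-leaf lid: a flap on its +x and one on its -x rim, both starting about upright.
- slot1 (a point): Centre of the floor of tote slot 1 (tote y = -66 mm, 6 mm above its underside); axes as the tote's.
- slot2 (a point): Centre of the floor of tote slot 2 (tote y = 0 mm, 6 mm above its underside); axes as the tote's.
- slot3 (a point): Centre of the floor of tote slot 3 (tote y = 66 mm, 6 mm above its underside); axes as the tote's.
- left_flap (a joint): Angle of the tote's flap on its +x rim (robot left), rad: 0 = folded shut, level over the tote; 1.57 = upright; up to 1.95 leaning outward. The flap is a stiff panel 66 mm long, 230 wide, 5 thick; its hinge is stiff and stays where it is left (about 2 N at the free edge moves it).
- left_flap_hinge (a point): Middle of the hinge line of the flap on the tote's +x rim, 164 mm above the tote's underside, at the inner side of the panel; shut, the panel runs from here 66 mm to the tote's -x and occupies 0 to 5 mm above this point.
- left_flap_edge (a point): Middle of the free edge of that flap.
- right_flap (a joint): Angle of the tote's flap on its -x rim (robot right), rad: 0 = folded shut, level over the tote; 1.57 = upright; up to 1.95 leaning outward. The flap is a stiff panel 66 mm long, 230 wide, 5 thick; its hinge is stiff and stays where it is left (about 2 N at the free edge moves it).
- right_flap_hinge (a point): Middle of the hinge line of the flap on the tote's -x rim, 164 mm above the tote's underside, at the inner side of the panel; shut, the panel runs from here 66 mm to the tote's +x and occupies 0 to 5 mm above this point.
- right_flap_edge (a point): Middle of the free edge of that flap.
- basket: Fixed bystander: round open white plastic basket, rim radius 65, 100 high. Origin: centre of underside.
- tape_roll: Bystander: tan ring of tape, outer radius 48, 48 high, lying flat. Origin: centre of underside.
- marker: Bystander: black marker lying on the table, 120 long, 18 thick. Origin: middle of its underside.
- jar: Bystander: white jar with blue cap, radius 32, 85 high. Origin: centre of underside.
- small_carton: Bystander: small kraft box 90 x 70 x 50. Origin: centre of underside.
- fitting: Bystander: grey flanged fitting, radius 30, 50 high. Origin: centre of underside.
There are look-alikes about, which are no part of the job. Leave any pink, purple or turquoise look-alike of the order1 alone.

How it is judged:
On the way, in this order (a step that is already met when the one before it is completed fails the run):
1. every lime-green carton stands upright in the tote, before the flaps are shut (x of order1 in the frame of tote between -0.04 and 0.04 m and y of order1 in the frame of tote between -0.095 and 0.095 m and z of each of order1, order2, order3 in the frame of tote below 0.02 m and angle between each of order1, order2, order3's own z axis and vertical below 0.22 rad and x of order2 in the frame of tote between -0.04 and 0.04 m and y of order2 in the frame of tote between -0.095 and 0.095 m and x of order3 in the frame of tote between -0.04 and 0.04 m and y of order3 in the frame of tote between -0.095 and 0.095 m and value of joint each of left_flap, right_flap above 0.3 rad), for 0.2 s.
2. both flaps folded shut (value of joint each of left_flap, right_flap below 0.12 rad), for 0.2 s.
At the end, for the whole second after the job is handed in: Every lime-green carton present stands in the tote (within 40 mm of its middle in x, 95 mm in y, underside within 20 mm of the tote's underside, tilt under 0.22 rad); both flaps under 0.12 rad; the tote stands level; all at rest; each orange carton upright (0.15 rad) within 30 mm of its place (all of step 2 and x of order1 in the frame of tote between -0.04 and 0.04 m and y of order1 in the frame of tote between -0.095 and 0.095 m and z of each of order1, order2, order3 in the frame of tote below 0.02 m and angle between each of order1, order2, order3's own z axis and vertical below 0.22 rad and x of order2 in the frame of tote between -0.04 and 0.04 m and y of order2 in the frame of tote between -0.095 and 0.095 m and x of order3 in the frame of tote between -0.04 and 0.04 m and y of order3 in the frame of tote between -0.095 and 0.095 m and angle between tote's own z axis and vertical below 0.08 rad and linear speed of each of tote, order1, order2, order3 below 0.02 m/s and distance of each of stock1, stock2 from where it was at the start of the episode below 0.03 m and angle between each of stock1, stock2's own z axis and vertical below 0.15 rad); the robot touches nothing.
It fails at once if a bystander on the bench is moved more than 40 mm (distance of any of tape_roll, marker, jar, small_carton, fitting from where it was at the start of the episode above 0.04 m).
It fails at once if an orange-stickered carton is moved out of the rack (distance of any of stock1, stock2 from where it was at the start of the episode above 0.06 m).
It fails at once if the tote is tipped (angle between tote's own z axis and vertical above 0.35 rad).
Of order1, order2, order3 only 2 to 3 are there at a start; the rules pass over those that are not, and their reading is None.
At some moment in a run one of tote may be knocked a few centimetres aside while the robot is not near it.
It also fails if it takes over 210 s, if anything falls off the work surface, if the arm or the gripper's body presses on something with over 40 N, if the wrist force passes 120 N, or if a joint passes its speed limit or range.

### The arm

A 6-joint arm with a two-finger parallel gripper is mounted at the origin on the work surface. World frame = base frame: x ahead of the robot, y to its left, z up, the work surface at z = 0. Lengths are in m, angles in rad, forces in N, time in s.
With the tool pointing down it reaches from about 0.225 to 0.875 m from the base axis. Payload 3.4 kg.
Tool frame: the origin (TCP) lies at the very end of the fingers, on their centre line; the grasp point (between the pads) lies behind it (manip.tcp_to_grasp is the z of the grasp point in the tool frame, in m); z points along the fingers, y is the direction in which the jaws open and shut (so a half turn about z gives the same grasp; the last joint's range is limited). The gripper opens to 85 mm and grips with 20 to 120 N. Pads are 22 mm wide; open, the fingers measure 114 mm over their backs; the gripper's body (76 mm by 85 mm) begins 54 mm behind the grasp point. The pads swing forward as they close: fully open they stand 13 mm farther back than shut.
Start: joints at [-1.405, 0.276, 1.505, -0, 1.361, -0.121], TCP at [0.163, -0.552, 0.231] pointing down, gripper open.
Joint ranges: [-2.89, 2.89], [-0.75, 2.08], [0.22, 2.7], [-1.18, 4.32], [0.11, 2.71], [-2.7, 2.7]. Speed limits (rad/s): [2.57, 2.57, 3.14, 3.14, 3.14, 3.14].

### API

Orientations are given as a unit quaternion [w, x, y, z].
In Python, from rig import manip, eyes gives the robot as it stands.
- The arm moves only by the tool servo_tool, never from a script. Its argument "increments" is a list of rows, each an object with "slide": the shift along the tool's x, y, z in m, a list of three; "spin": the turn about the tool's z in degrees. A call has 1 to 8 rows; each row shifts and turns the commanded pose from where the row before left it, along the tool's axes as they then stand; what a row does not reach is not made up. A row lasts 1/10 s, in which the tool goes at most 50 mm and 8.59 degrees, less where a joint would pass 70% of its speed; a pose out of reach is approached as far as the arm can. A call is refused whole if a number of a shift passes 0.05 or a number of a turn 8.59, either way. A call with a gripper value outside its range is refused whole. "hand" is the opening, from 0 (shut) to 1 (fully open), set as the call begins (left out, the last holds). The fingers move at their own pace and stop on an object; "newtons" is the grip in N (left out, the last holds). Time passes only in rows, so rows that do not move let the fingers close. It gives the time, the measured TCP pose, the force and the opening at its end, in the units of the state.
- manip.get_state(): the state, without advancing time (a new reading comes with each control period).
- eyes.get_image(name): name is "side" or "top"; returns the picture (384x512x3 uint8, blue, green, red); there is no depth.
- eyes.calibration(name): a dict with "fx", "fy", "cx", "cy" (pixels), "rvec" (rotation vector, rad) and "tvec" (3), from world to camera coordinates, as OpenCV has them. Camera axes: x right, y down, z forward; pixel columns grow to the right and rows downward; lengths in m; the calibration is good to about 2 mm. A picture is of the moment at which its call begins. calibration takes no time and is no camera call.
- manip.sign_off(): hands the job in, once; it reports no verdict.
The state is a dict: "clock": time; "qpos": joint angles; "qd": joint speeds; "effort": joint torques, N m; "position": TCP position; "ee_rot": TCP orientation; "contact_force": force on the tool from outside, world axes, zero at the start; "moment": the same for the moment, N m; "width": finger opening in m.
Only numpy, scipy, OpenCV 4.12 (cv2) and the standard library are available. Lean on these libraries where they do the work, as an engineer would, in place of code of your own. Each camera call takes 0.05 s, during which the arm holds its last target.

## Working session

There is one attempt and no reset: what is moved stays moved. The work goes in short steps, Python scripts to look and compute and a tool call to move; the robot and the scene stay as the last step left them, time stands still between calls to the robot, and variables do not carry over. Pictures are saved under pics/ and viewed, and the job is handed in when it is done.

Besides the shell and the picture viewer there is one more tool, called after "Request:" as name(argument=value, ...) on one line, values as JSON. servo_tool: Moves the arm, as the interface text tells. Its arguments: {"type":"object","properties":{"increments":{"type":"array","items":{"type":"object","properties":{"slide":{"type":"array","items":{"type":"number"}},"spin":{"type":"number"}}}},"hand":{"type":"number"},"newtons":{"type":"number"}},"required":["increments"]}

```bash
ls; mkdir -p pics; python3 - <<'E'
from rig import manip, eyes
import cv2
print(manip.get_state(), manip.tcp_to_grasp)
for n in ("side","top"):
    im=eyes.get_image(n); cv2.imwrite(f"pics/{n}0.png",im); print(n,eyes.calibration(n))
E
```

```text
pics
{'clock': 0.0, 'qpos': array([-1.40499470e+00,  2.76587369e-01,  1.50615520e+00,  1.83360599e-06,
        1.36071303e+00, -1.20979004e-01]), 'qd': array([0.00185508, 0.00115657, 0.00114011, 0.00046291, 0.00016805,
       0.00040914]), 'effort': array([ 5.91544904e-04, -4.16777623e+01, -2.45806468e+01, -7.30194733e-05,
        1.11208393e-02, -1.57485903e-05]), 'position': array([ 0.16256423, -0.55097287,  0.23043528]), 'ee_rot': array([-9.31256465e-04,  9.89736809e-01,  1.42899199e-01, -1.99774812e-05]), 'contact_force': array([ 0.658487  ,  0.32157748, -0.27494685]), 'moment': array([ 0.00572462, -0.02182006, -0.02108149]), 'width': 0.08560059239182899} -0.0187
side {'fx': 475.82664226548934, 'fy': 475.82664226548934, 'cx': 254.4854918891573, 'cy': 193.67922162205957, 'rvec': array([ 2.63832219,  1.00438861, -0.15557546]), 'tvec': array([-0.39008795, -0.31518915,  1.98884163])}
top {'fx': 378.6306872650082, 'fy': 378.6306872650082, 'cx': 257.02059902823714, 'cy': 192.9868274757367, 'rvec': array([ 2.11187946, -2.15436621,  0.18410555]), 'tvec': array([-0.00738314,  0.55938148,  1.09374593])}
```

View pics/side0.png

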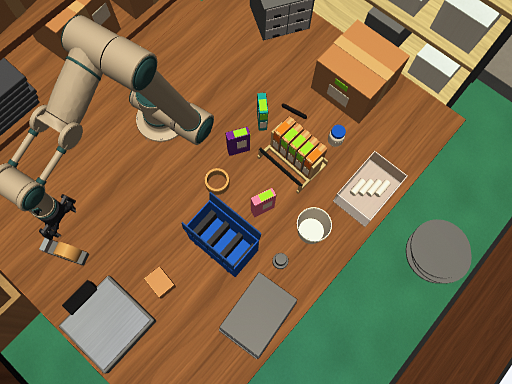

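View pics/top0.png

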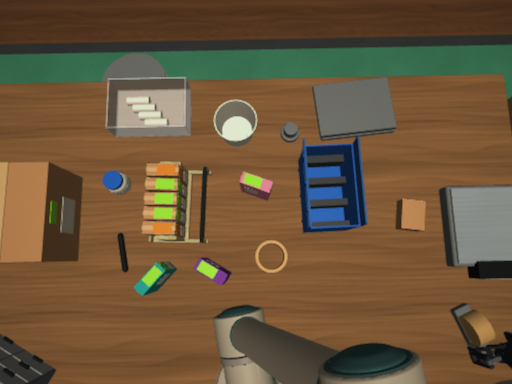

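```bash
cat > h.py <<'E'
import numpy as np, cv2
from rig import manip, eyes
def cal(n):
    c=eyes.calibration(n); K=np.array([[c['fx'],0,c['cx']],[0,c['fy'],c['cy']],[0,0,1.]])
    return K,np.array(c['rvec']),np.array(c['tvec'])
def proj(n,P):
    K,r,t=cal(n); return cv2.projectPoints(np.array(P,float).reshape(-1,3),r,t,K,None)[0].reshape(-1,2)
def px(n,uv,z):
    K,r,t=cal(n); R=cv2.Rodrigues(r)[0]
    d=R.T@np.linalg.inv(K)@np.array([uv[0],uv[1],1.]); o=-R.T@t
    return o+d*(z-o[2])/d[2]
def tri(uvs,uvt):
    A=[];b=[]
    for n,uv in (("side",uvs),("top",uvt)):
        K,r,t=cal(n);P=K@np.c_[cv2.Rodrigues(r)[0],t]
        for i in (0,1):
            a=uv[i]*P[2]-P[i];A.append(a[:3]);b.append(-a[3])
    return np.linalg.lstsq(np.array(A),np.array(b),rcond=None)[0]
def crop(src,box,s,name):
    im=cv2.imread(src) if isinstance(src,str) else src
    x0,y0,x1,y1=box; c=cv2.resize(im[y0:y1,x0:x1],None,fx=s,fy=s,interpolation=cv2.INTER_CUBIC)
    for k in range((x0+9)//10*10,x1,10):
        cv2.line(c,((k-x0)*s,0),((k-x0)*s,4 if k%50 else 12),(255,255,255),1)
        if k%20==0: cv2.putText(c,str(k),((k-x0)*s-8,20),0,.35,(255,255,255),1)
    for k in range((y0+9)//10*10,y1,10):
        cv2.line(c,(0,(k-y0)*s),(4,(k-y0)*s),(255,255,255),1)
        if k%20==0: cv2.putText(c,str(k),(6,(k-y0)*s+4),0,.35,(255,255,255),1)
    cv2.imwrite(name,c)
def frame(o,yaw):
    c,s=np.cos(yaw),np.sin(yaw); R=np.array([[c,-s,0],[s,c,0],[0,0,1.]])
    return lambda P: np.atleast_2d(P)@R.T+np.array(o)
E
python3 - <<'E'
from h import *
crop("pics/top0.png",(135,150,225,250),7,"pics/top0_rack.png")
crop("pics/top0.png",(290,130,380,240),6,"pics/top0_tote.png")
crop("pics/side0.png",(225,90,335,195),6,"pics/side0_rack.png")
crop("pics/side0.png",(175,185,275,280),6,"pics/side0_tote.png")
E
```

```text
(no output)
```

View pics/top0_rack.png

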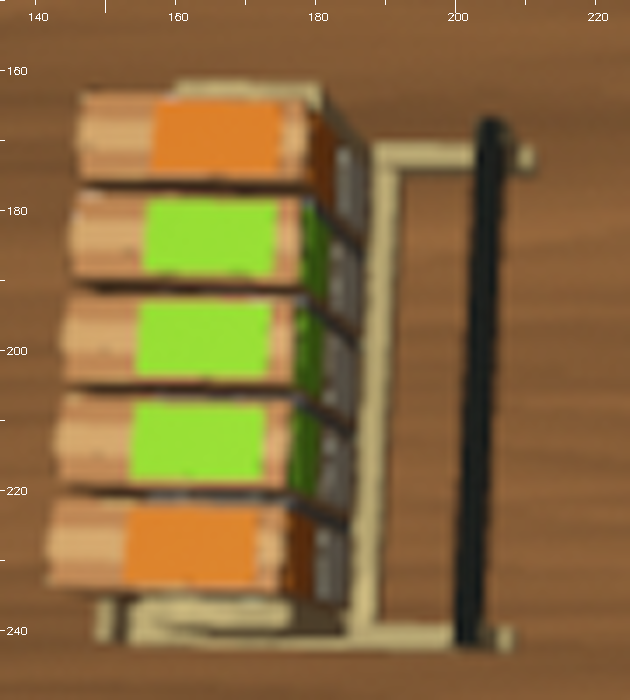

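View pics/top0_tote.png

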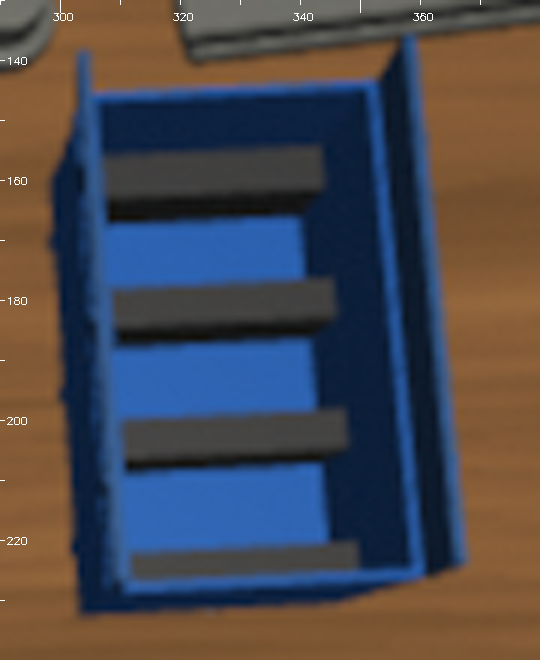

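View pics/side0_rack.png

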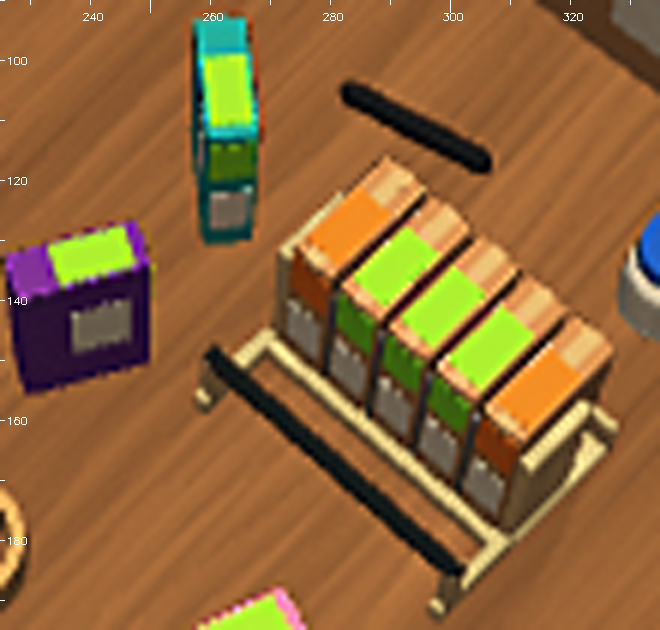

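View pics/side0_tote.png

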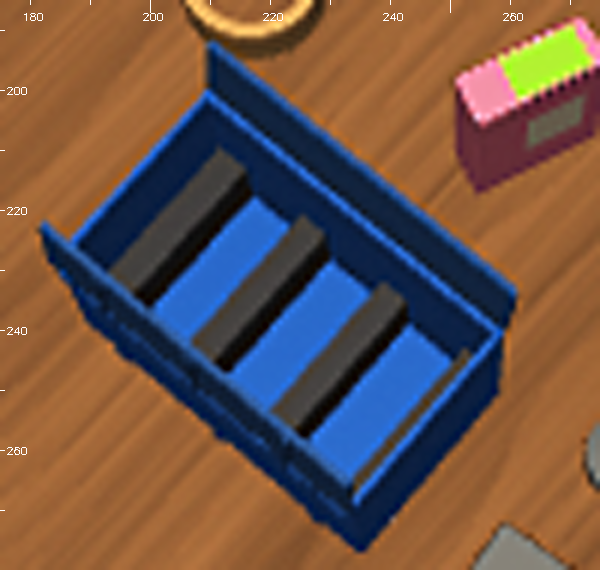

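```bash
cat > fit0.py <<'E'
from h import *
from scipy.optimize import least_squares
def fit(obs,x0):
    def f(p,ret=False):
        F=frame([p[0],p[1],0],p[2]); e=[]
        for n,(P,uv) in obs.items(): e.append(proj(n,F(P))-np.array(uv))
        return np.concatenate(e).ravel()
    r=least_squares(f,x0); return r.x, r.fun.reshape(-1,2).round(1)
E
python3 - <<'E'
from fit0 import *
T=[[a[0]/7+135,a[1]/7+150] for a in [(82,93),(308,99),(77,180),(54,502),(286,502),(283,592),(46,586)]]
P=[(.089,-.097),(.001,-.097),(.089,-.063),(.089,.063),(.001,.063),(.001,.097),(.089,.097)]
P=[(a,b,.162) for a,b in P]
S=[[a[0]/6+225,a[1]/6+90] for a in [(390,155),(425,185),(290,245),(327,278),(575,315),(612,347),(520,438),(487,405)]]
Q=[(a,b,.162) for a,b in [(.089,.097),(.089,.063),(.001,.097),(.001,.063),(.089,-.063),(.089,-.097),(.001,-.097),(.001,-.063)]]
print("rack",*fit({"top":(P,T),"side":(Q,S)},[.5,.2,1.57]))
print(fit({"top":(P,T)},[.5,.2,1.57])[0],fit({"side":(Q,S)},[.5,.2,1.57])[0])
T=[[a[0]/6+290,a[1]/6+130] for a in [(95,95),(382,80),(422,578),(122,592)]]
P=[(.067,-.115,.164),(-.067,-.115,.164),(-.067,.115,.164),(.067,.115,.164)]
S=[[a[0]/6+175,a[1]/6+185] for a in [(208,92),(500,332),(355,500),(75,245)]]
Q=[(.067,.115,.164),(.067,-.115,.164),(-.067,-.115,.164),(-.067,.115,.164)]
print("tote",*fit({"top":(P,T),"side":(Q,S)},[.5,-.2,1.57]))
print(fit({"top":(P,T)},[.5,-.2,1.57])[0],fit({"side":(Q,S)},[.5,-.2,1.57])[0])
E
```

```text
rack [0.52940045 0.19816014 1.53489414] [[-0.2 -0.5]
 [-0.5 -0.8]
 [-0.3 -0.8]
 [-0.1 -0.7]
 [-0.4 -0.2]
 [-0.6 -0.3]
 [ 0.2  0. ]
 [-1.4 -0.3]
 [-0.6  0.2]
 [-0.4 -0.4]
 [ 0.  -0.2]
 [-0.7 -0.6]
 [ 0.  -0.2]
 [-0.2  0.4]
 [-1.6  0. ]]
[0.52806436 0.1973951  1.53409153] [0.53139421 0.19934046 1.53289437]
tote [ 0.55831492 -0.22102077  1.58789136] [[-1.3 -1.2]
 [-0.8 -0.4]
 [-0.6 -0.3]
 [-0.8 -0.8]
 [-0.3 -1.2]
 [-0.  -0.2]
 [-1.4  1. ]
 [-3.9  0.8]]
[ 0.55636469 -0.22324869  1.58753952] [ 0.56160194 -0.21729058  1.58723777]
```

```bash
python3 - <<'E'
from fit0 import *
T=[[(a[0]+.5)/7+134.5,(a[1]+.5)/7+149.5] for a in [(82,93),(308,99),(77,180),(54,502),(286,502),(283,592),(46,586)]]
P=[(.089,-.097),(.001,-.097),(.089,-.063),(.089,.063),(.001,.063),(.001,.097),(.089,.097)]
P=[(a,b,.162) for a,b in P]
S=[[(a[0]+.5)/6+224.5,(a[1]+.5)/6+89.5] for a in [(390,155),(425,185),(290,245),(327,278),(575,315),(612,347),(520,438),(487,405)]]
Q=[(a,b,.162) for a,b in [(.089,.097),(.089,.063),(.001,.097),(.001,.063),(.089,-.063),(.089,-.097),(.001,-.097),(.001,-.063)]]
r,e=fit({"top":(P,T),"side":(Q,S)},[.5,.2,1.57]);print("rack",r,e)
print(fit({"top":(P,T)},[.5,.2,1.57])[0],fit({"side":(Q,S)},[.5,.2,1.57])[0])
T=[[(a[0]+.5)/6+289.5,(a[1]+.5)/6+129.5] for a in [(95,95),(382,80),(422,578),(122,592)]]
P=[(.067,-.115,.164),(-.067,-.115,.164),(-.067,.115,.164),(.067,.115,.164)]
S=[[(a[0]+.5)/6+174.5,(a[1]+.5)/6+184.5] for a in [(208,92),(500,332),(355,500)]]
Q=[(.067,.115,.164),(.067,-.115,.164),(-.067,-.115,.164)]
t,e=fit({"top":(P,T),"side":(Q,S)},[.5,-.2,1.57]);print("tote",t,e)
print(fit({"top":(P,T)},[.5,-.2,1.57])[0],fit({"side":(Q,S)},[.5,-.2,1.57])[0])
F=frame([r[0],r[1],0],r[2]);G=frame([t[0],t[1],0],t[2])
for n in("top","side"):
    im=cv2.imread(f"pics/{n}0.png");s=4
    big=cv2.resize(im,None,fx=s,fy=s,interpolation=cv2.INTER_CUBIC)
    def L(a,b,c):
        p=proj(n,np.r_[a,b]);p=((p+.5)*s-.5).round().astype(int);cv2.line(big,tuple(map(int,p[0])),tuple(map(int,p[1])),c,1,cv2.LINE_AA)
    for y in(-80,-40,0,40,80):
        c=[(.001,(y-17)/1e3,.162),(.089,(y-17)/1e3,.162),(.089,(y+17)/1e3,.162),(.001,(y+17)/1e3,.162)]
        for i in range(4):L(F(c[i]),F(c[(i+1)%4]),(255,0,255))
    L(F([-.058,-.1,.069]),F([-.058,.1,.069]),(0,255,255))
    L(F([.1,-.1,.042]),F([.1,.1,.042]),(0,255,255))
    for h in (.164,):
        c=[(-.067,-.115,h),(.067,-.115,h),(.067,.115,h),(-.067,.115,h)]
        for i in range(4):L(G(c[i]),G(c[(i+1)%4]),(255,0,255))
    for y in (-.066,0,.066):
        c=[(-.063,y-.023,.006),(.063,y-.023,.006),(.063,y+.023,.006),(-.063,y+.023,.006)]
        for i in range(4):L(G(c[i]),G(c[(i+1)%4]),(0,255,255))
    b={"top":(130,130,330,270),"side":(170,90,370,240)}[n]
    x0,y0,x1,y1={"top":(130,125,375,245),"side":(175,90,340,285)}[n]
    c=big[y0*s:y1*s,x0*s:x1*s]; f=min(800/c.shape[1],600/c.shape[0],1); cv2.imwrite(f"pics/{n}0_ov.png",cv2.resize(c,None,fx=f,fy=f,interpolation=cv2.INTER_AREA))
E
```

```text
rack [0.52926127 0.19892779 1.53412122] [[-0.   0. ]
 [-0.3 -0.3]
 [-0.1 -0.3]
 [ 0.  -0.3]
 [-0.3  0.3]
 [-0.5  0.2]
 [ 0.3  0.5]
 [-0.9 -0.1]
 [-0.1  0.5]
 [ 0.1 -0.1]
 [ 0.5  0. ]
 [-0.2 -0.3]
 [ 0.5  0.1]
 [ 0.3  0.7]
 [-1.1  0.3]]
[0.52926258 0.19858058 1.53423079] [0.52913164 0.19961924 1.53298608]
tote [ 0.55769237 -0.22147784  1.59335926] [[-0.9 -0.4]
 [-0.4  0.1]
 [ 0.3  0.2]
 [ 0.1 -0. ]
 [-0.3 -0.7]
 [ 0.2  0. ]
 [-1.   1.3]]
[ 0.5575344  -0.22218032  1.5876795 ] [ 0.55829311 -0.22039073  1.60388199]
```

View pics/top0_ov.png

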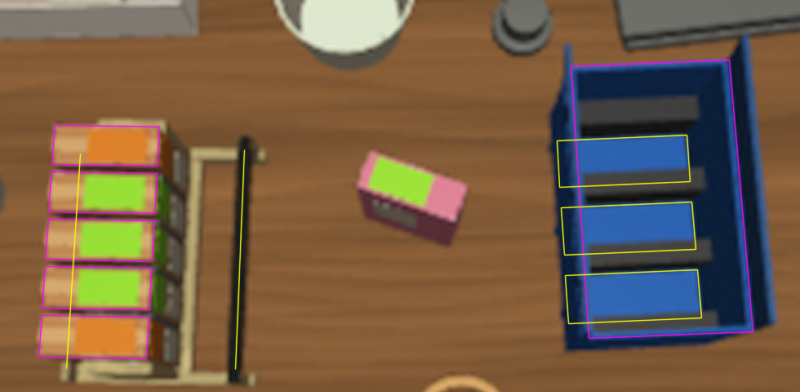

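View pics/side0_ov.png

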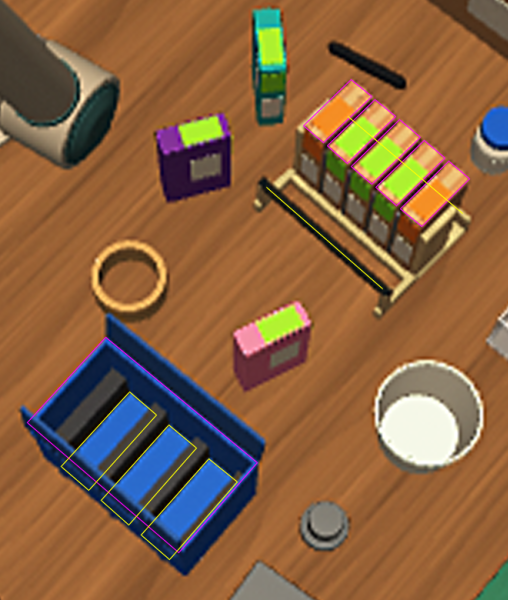

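```bash
cat >> h.py <<'E'
RACK=[.5293,.1989,1.5341]; 
def tool():
    s=manip.get_state(); w,x,y,z=s['ee_rot']
    from scipy.spatial.transform import Rotation as Ro
    R=Ro.from_quat([x,y,z,w]).as_matrix()
    return np.array(s['position']),R,s
def go(target,yaw=None):
    "print tool-axis shift to world target"
    p,R,s=tool(); ty=np.degrees(np.arctan2(R[1,0],R[0,0]))
    print("t",round(s['clock'],2),"pos",p.round(4),"yaw",round(ty,2),"axis tilt",np.degrees(np.arccos(-R[2,2])).round(2),"F",np.round(s['contact_force'],1),"w",round(s['width'],4))
    if yaw is not None: print("spin needed",round(-(np.degrees(yaw)-ty),2))
    if target is not None:
        print("slide now axes",(R.T@(np.array(target)-p)).round(4))
        if yaw is not None:
            c,sn=np.cos(yaw),np.sin(yaw); Q=np.array([[c,sn,0],[sn,-c,0],[0,0,-1.]])
            print("slide after spin",(Q.T@(np.array(target)-p)).round(4))
def rack(P): return frame([RACK[0],RACK[1],0],RACK[2])(P)[0]
E
python3 - <<'E'
from h import *
go(rack([.120,.040,.36]),RACK[2])
print(rack([.12,.04,.14]))
for uv in [(257,183)]: print(px("top",uv,.1),px("side",(265,197),.1))
E
```

```text
t 0.1 pos [ 0.1626 -0.5511  0.2305] yaw 16.43 axis tilt 0.09 F [-0.3  1.1 -0.3] w 0.085
spin needed -71.46
slide now axes [ 0.5641 -0.7423 -0.1282]
slide after spin [ 0.8829  0.299  -0.1295]
[0.4937295  0.32028674 0.14      ]
[ 0.57940053 -0.01886144  0.1       ] [5.72416637e-01 3.50462205e-04 1.00000000e-01]
```

Request:
servo_tool(increments=[{"slide": [0,0,-0.04],"spin": -8},{"slide": [0,0,-0.04],"spin": -8},{"slide": [0,0,-0.03],"spin": -8},{"slide": [0,0,-0.02],"spin": -8},{"spin": -8},{"spin": -8},{"spin": -8},{"spin": -8}], hand=0)

```text
$.increments[4]: bad value
```

Request:
servo_tool(increments=[{"spin": -7.5},{"slide": [0.04,0.02,0]},{"slide": [0.045,0.02,0]},{"slide": [0.045,0.02,0]},{"slide": [0.045,0.02,0]},{"slide": [0.045,0.02,0]},{"slide": [0.045,0.02,0]},{"slide": [0.045,0.02,0]}])

```text
$.increments[0]: bad value
```

Request:
servo_tool(increments=[{"slide": [0.045,0.02,0]},{"slide": [0.045,0.02,0]},{"slide": [0.045,0.02,0]},{"slide": [0.045,0.02,0]},{"slide": [0.045,0.02,0]},{"slide": [0.045,0.02,0]},{"slide": [0.045,0.02,0]},{"slide": [0.045,0.01,0]}])

```text
$.increments[0]: bad value
```

```bash
python3 - <<'E'
from h import *
go(rack([.120,.040,.20]),RACK[2])
E
```

```text
t 0.1 pos [ 0.1626 -0.5511  0.2305] yaw 16.43 axis tilt 0.09 F [-0.3  1.1 -0.3] w 0.085
spin needed -71.46
slide now axes [ 0.5641 -0.742   0.0318]
slide after spin [0.8829 0.299  0.0305]
```

Both keys are required in each row.

Request:
servo_tool(increments=[{"slide": [0,0,-0.04],"spin": -8},{"slide": [0,0,-0.04],"spin": -8},{"slide": [0,0,-0.03],"spin": -8},{"slide": [0,0,-0.02],"spin": -8},{"slide": [0,0,0],"spin": -8},{"slide": [0,0,0],"spin": -8},{"slide": [0,0,0],"spin": -8},{"slide": [0,0,0],"spin": -8}], hand=0)

```text
clock: 0.9
position: [0.1626, -0.5513, 0.3608]
ee_rot: [-0.0, 0.762, 0.648, 0.0]
contact_force: [-0.8, -0.7, 0.4]
width: 0.0002
```

```bash
python3 - <<'E'
from h import *
go(rack([.120,.040,.36]),RACK[2])
E
```

```text
t 0.9 pos [ 0.1626 -0.5513  0.3608] yaw 80.76 axis tilt 0.06 F [-0.8 -0.7  0.4] w 0.0002
spin needed -7.14
slide now axes [0.9135 0.1869 0.0016]
slide after spin [8.832e-01 2.989e-01 8.000e-04]
```

Request:
servo_tool(increments=[{"slide": [0,0,0],"spin": -7.2},{"slide": [0.04,0.015,0],"spin": 0},{"slide": [0.045,0.016,0],"spin": 0},{"slide": [0.045,0.016,0],"spin": 0},{"slide": [0.045,0.016,0],"spin": 0},{"slide": [0.045,0.016,0],"spin": 0},{"slide": [0.045,0.016,0],"spin": 0},{"slide": [0.045,0.016,0],"spin": 0}])

```text
clock: 1.7
position: [0.2865, -0.2444, 0.361]
ee_rot: [-0.0, 0.722, 0.692, 0.0]
contact_force: [1.8, -0.1, 0.5]
width: -0.0003
```

Request:
servo_tool(increments=[{"slide": [0.045,0.016,0],"spin": 0},{"slide": [0.045,0.016,0],"spin": 0},{"slide": [0.045,0.016,0],"spin": 0},{"slide": [0.045,0.016,0],"spin": 0},{"slide": [0.045,0.016,0],"spin": 0},{"slide": [0.045,0.016,0],"spin": 0},{"slide": [0.045,0.016,0],"spin": 0},{"slide": [0.045,0.016,0],"spin": 0}])

```text
clock: 2.5
position: [0.4292, 0.1101, 0.3611]
ee_rot: [0.0, 0.721, 0.693, -0.0]
contact_force: [0.4, -0.4, 0.3]
width: 0.0001
```

```bash
python3 - <<'E'
from h import *
go(rack([.120,.040,.20]),RACK[2])
E
```

```text
t 2.5 pos [0.4292 0.1101 0.3611] yaw 87.67 axis tilt 0.03 F [ 0.4 -0.4  0.3] w 0.0001
spin needed -0.23
slide now axes [0.2127 0.056  0.161 ]
slide after spin [0.2124 0.0568 0.1611]
```

Request:
servo_tool(increments=[{"slide": [0.042,0.012,0],"spin": -0.2},{"slide": [0.042,0.012,0],"spin": 0},{"slide": [0.042,0.011,0],"spin": 0},{"slide": [0.042,0.011,0],"spin": 0},{"slide": [0.044,0.011,0.0],"spin": 0},{"slide": [0,0,0.04],"spin": 0},{"slide": [0,0,0.04],"spin": 0},{"slide": [0,0,0.04],"spin": 0}])

```text
clock: 3.3
position: [0.4939, 0.3182, 0.2393]
ee_rot: [0.0, 0.72, 0.694, -0.0]
contact_force: [1.2, -1.2, -0.7]
width: 0.0002
```

```bash
python3 - <<'E'
from h import *
go(rack([.120,.040,.143]),RACK[2])
t=eyes.get_image("top");s=eyes.get_image("side")
crop(t,(110,150,225,250),6,"pics/t1.png");crop(s,(225,70,350,195),4,"pics/s1.png")
E
```

```text
t 3.3 pos [0.4939 0.3182 0.2393] yaw 87.9 axis tilt 0.03 F [ 1.2 -1.2 -0.7] w 0.0002
spin needed -0.0
slide now axes [ 0.0021 -0.0003  0.0963]
slide after spin [ 0.0021 -0.0003  0.0963]
```

View pics/t1.png

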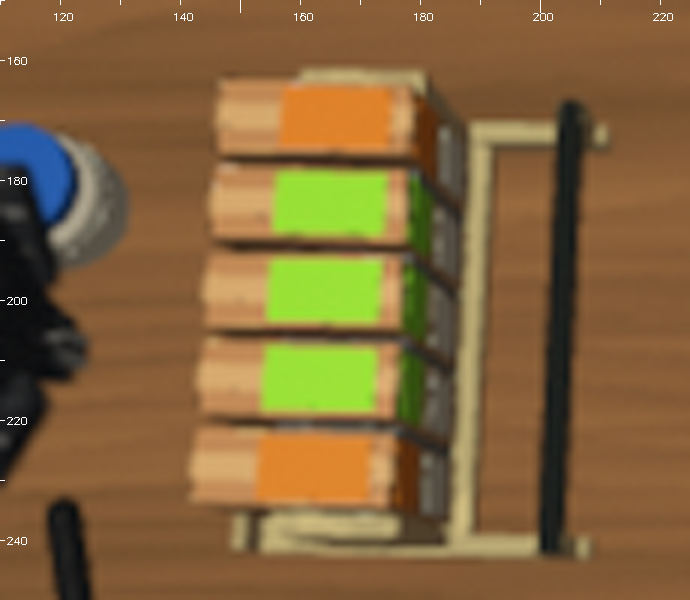

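View pics/s1.png

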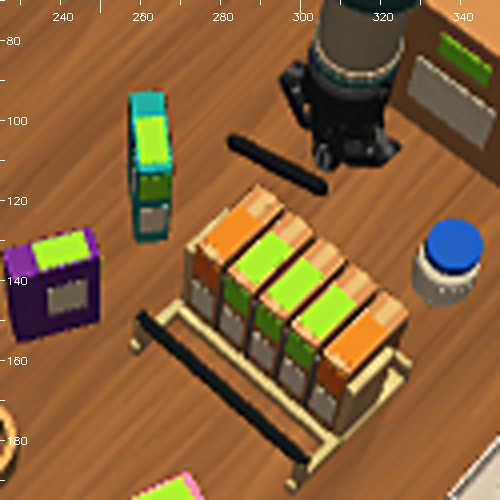

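```bash
python3 - <<'E'
from h import *
t=eyes.get_image("top");s=eyes.get_image("side")
crop(s,(280,60,340,125),9,"pics/s2.png");crop(t,(60,150,150,250),6,"pics/t2.png")
p,R,_=tool(); print(proj("side",p),proj("top",p), proj("side",p+[0,0,.0187]), proj("side",p+[0,0,.0727]),proj("side",p+[.057,0,.03]))
E
```

```text
[[307.29690572 109.65747435]] [[121.96587623 208.18735726]] [[307.88981663 107.10277633]] [[309.67250412  99.42164222]] [[320.59232436 114.98126448]]
```

View pics/s2.png

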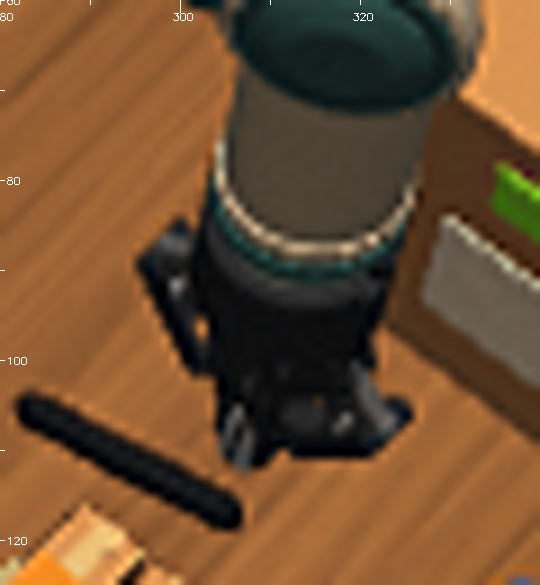

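View pics/t2.png

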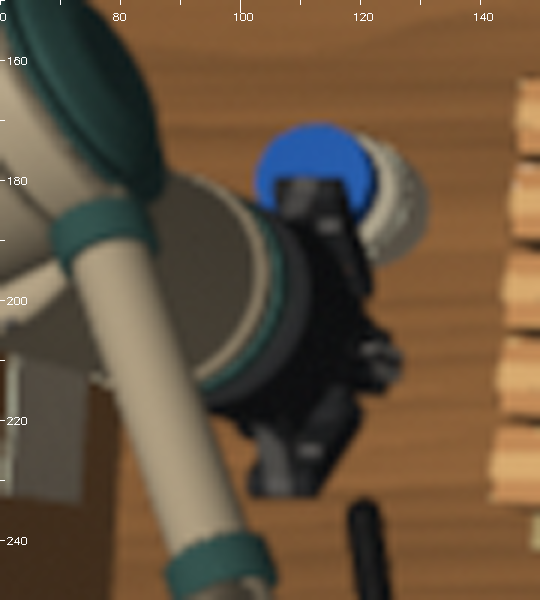

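Request:
servo_tool(increments=[{"slide": [0,0,0.04],"spin": 0},{"slide": [0,0,0.04],"spin": 0},{"slide": [0,0,0.012],"spin": 0},{"slide": [-0.01,0,0],"spin": 0},{"slide": [-0.01,0,0],"spin": 0},{"slide": [-0.01,0,0],"spin": 0},{"slide": [-0.01,0,0],"spin": 0},{"slide": [-0.01,0,0],"spin": 0}])

```text
clock: 4.3
position: [0.4931, 0.2669, 0.1507]
ee_rot: [0.001, 0.721, 0.693, 0.001]
contact_force: [-0.3, 0.2, 1.4]
width: -0.0001
```

```bash
python3 - <<'E'
from h import *
go(rack([.02,.040,.147]),RACK[2])
t=eyes.get_image("top");s=eyes.get_image("side")
crop(t,(90,150,225,250),5,"pics/t3.png");crop(s,(225,70,350,195),5,"pics/s3.png")
E
```

```text
t 4.3 pos [0.4931 0.2669 0.1507] yaw 87.81 axis tilt 0.15 F [-0.3  0.2  1.4] w -0.0001
spin needed -0.09
slide now axes [-0.0466 -0.0012  0.0036]
slide after spin [-0.0466 -0.0013  0.0037]
```

View pics/s3.png

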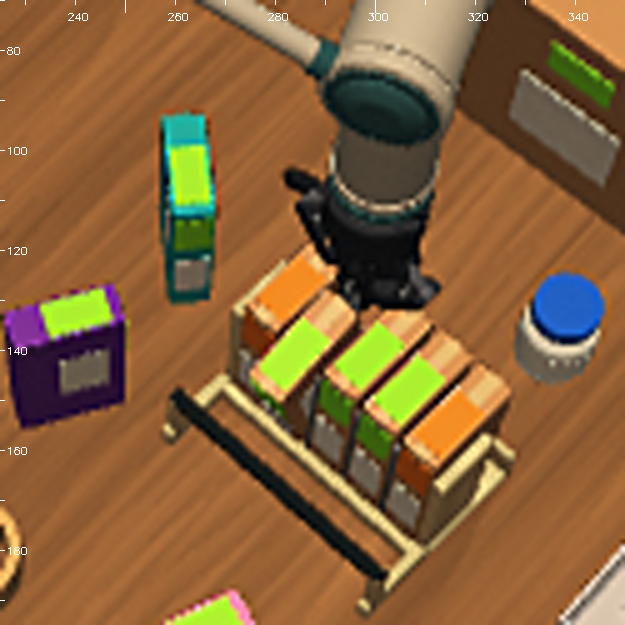

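Request:
servo_tool(increments=[{"slide": [-0.01,0,0],"spin": 0},{"slide": [-0.01,0,0],"spin": 0},{"slide": [-0.01,0,0],"spin": 0},{"slide": [-0.01,0,0],"spin": 0},{"slide": [-0.008,0,0],"spin": 0},{"slide": [0,0,0],"spin": 0},{"slide": [0,0,0],"spin": 0},{"slide": [0,0,0],"spin": 0}])

```text
clock: 5.2
position: [0.4906, 0.2199, 0.1493]
ee_rot: [-0.0, 0.72, 0.694, 0.0]
contact_force: [-0.3, -0.5, 1.0]
width: -0.0002
```

Request:
servo_tool(increments=[{"slide": [0,0,-0.03],"spin": 0},{"slide": [0,0,-0.04],"spin": 0},{"slide": [0,0,-0.04],"spin": 0},{"slide": [0,0,0],"spin": 0}])

```text
clock: 5.6
position: [0.4938, 0.2212, 0.2652]
ee_rot: [0.003, 0.72, 0.694, 0.005]
contact_force: [1.0, -0.9, -0.2]
width: 0.0003
```

```bash
python3 - <<'E'
from h import *
go(rack([-.05,.040,.25]),RACK[2])
t=eyes.get_image("top");s=eyes.get_image("side")
cv2.imwrite("pics/top4.png",t);cv2.imwrite("pics/side4.png",s)
crop(t,(130,150,225,250),6,"pics/t4.png");crop(s,(225,90,335,195),6,"pics/s4.png")
E
```

```text
t 5.6 pos [0.4938 0.2212 0.2652] yaw 87.88 axis tilt 0.7 F [ 1.  -0.9 -0.2] w 0.0003
spin needed -0.02
slide now axes [-0.0711 -0.0038  0.0149]
slide after spin [-0.071  -0.0037  0.0152]
```

View pics/s4.png

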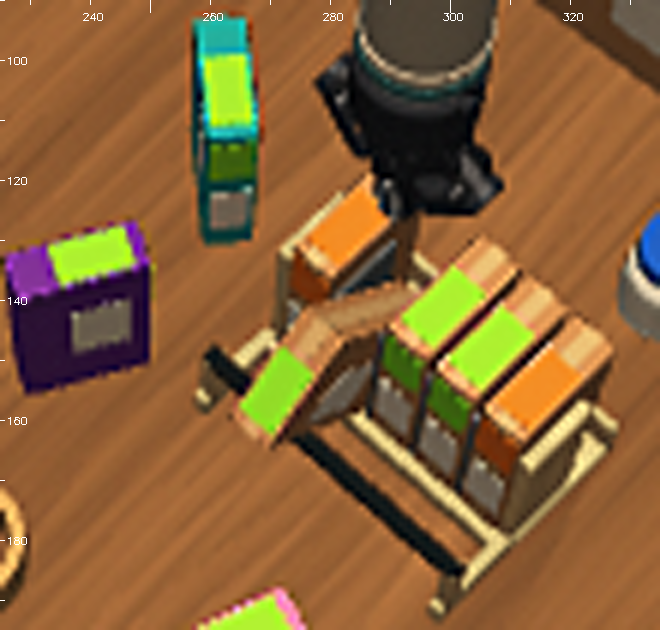

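View pics/t4.png

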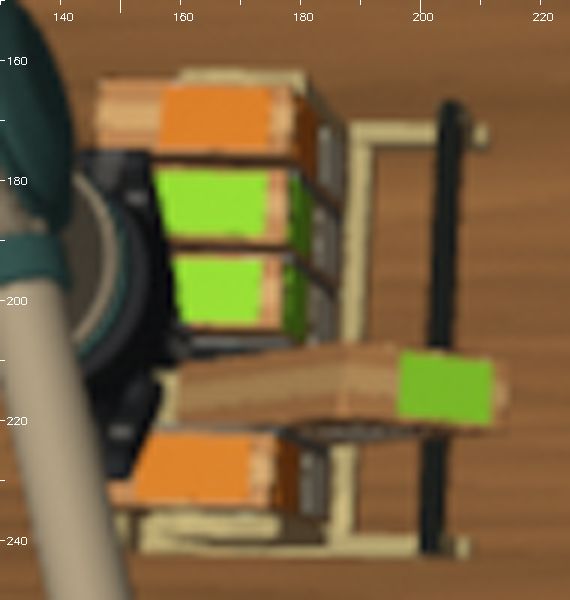

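```bash
cat >> h.py <<'E'
def lean(y,th=42,x0=.001,z0=.012):
    "carton corners in world; local d,h"
    a=np.radians(th)
    def f(d,h,w=0): return rack([x0-h*np.sin(a)+d*np.cos(a),y+w,z0+h*np.cos(a)+d*np.sin(a)])
    return f
def ov(n,im,ths,y,box,s,name):
    x0,y0,x1,y1=box; c=cv2.resize(im[y0:y1,x0:x1],None,fx=s,fy=s,interpolation=cv2.INTER_CUBIC)
    for th,col in ths:
        f=lean(y,th); P=[f(d,h,w) for w in(-.017,.017) for d,h in((0,0),(.088,0),(.088,.15),(0,.15))]
        q=((proj(n,P)-[x0,y0]+.5)*s-.5).round().astype(int)
        for i,j in [(0,1),(1,2),(2,3),(3,0),(4,5),(5,6),(6,7),(7,4),(1,5),(2,6),(3,7),(0,4)]: cv2.line(c,tuple(map(int,q[i])),tuple(map(int,q[j])),col,1,cv2.LINE_AA)
    cv2.imwrite(name,c)
E
python3 - <<'E'
from h import *
t=cv2.imread("pics/top4.png");s=cv2.imread("pics/side4.png")
ov("top",t,[(42,(255,0,255))],.04,(140,180,230,250),6,"pics/t4o.png")
ov("side",s,[(42,(255,0,255))],.04,(245,110,335,195),6,"pics/s4o.png")
f=lean(.04); g=f(.044,.130); g[2]-=.0187; print(g)
go([g[0],g[1],.25],RACK[2])
E
```

```text
[0.48737187 0.14711479 0.11935057]
t 5.7 pos [0.4909 0.2202 0.2601] yaw 87.87 axis tilt 0.13 F [-1.1  0.6 -0.4] w 0.0002
spin needed -0.03
slide now axes [-0.0732 -0.0008  0.01  ]
slide after spin [-0.0732 -0.0008  0.0101]
```

View pics/t4o.png

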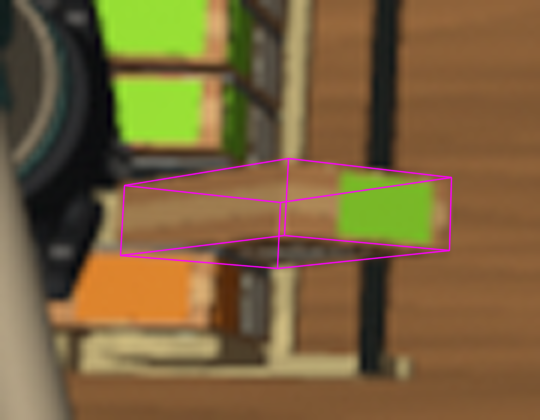

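View pics/s4o.png

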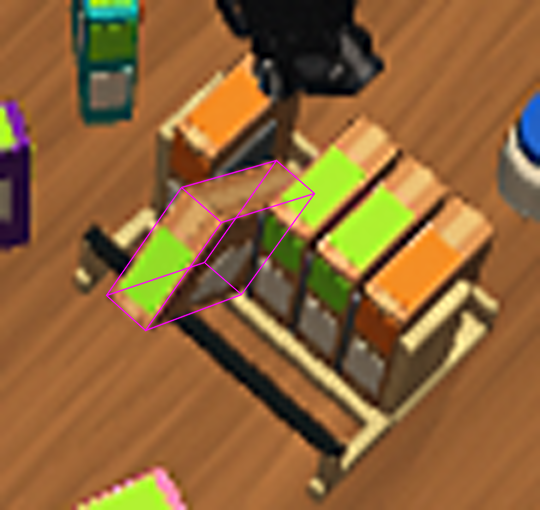

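Request:
servo_tool(increments=[{"slide": [-0.035,0,0],"spin": 0},{"slide": [-0.038,0,0],"spin": 0},{"slide": [0,0,0],"spin": 0},{"slide": [0,0,0.03],"spin": 0},{"slide": [0,0,0.04],"spin": 0},{"slide": [0,0,0.04],"spin": 0},{"slide": [0,0,0.02],"spin": 0},{"slide": [0,0,0.011],"spin": 0}], hand=0.75, newtons=20)

```text
clock: 6.5
position: [0.4852, 0.147, 0.1148]
ee_rot: [-0.002, 0.72, 0.694, -0.003]
contact_force: [-1.3, 0.1, 0.1]
width: 0.0641
```

```bash
python3 - <<'E'
from h import *
f=lean(.04); g=f(.044,.130); g[2]-=.0187
t=eyes.get_image("top");s=eyes.get_image("side")
go(g,RACK[2])
crop(t,(130,150,225,250),6,"pics/t5.png");crop(s,(225,70,335,195),5,"pics/s5.png")
E
```

```text
t 6.6 pos [0.4862 0.147  0.1161] yaw 87.85 axis tilt 0.28 F [ 0.3  1.  -0.2] w 0.0641
spin needed -0.05
slide now axes [ 0.0002  0.0012 -0.0032]
slide after spin [ 0.0002  0.0012 -0.0032]
```

View pics/s5.png

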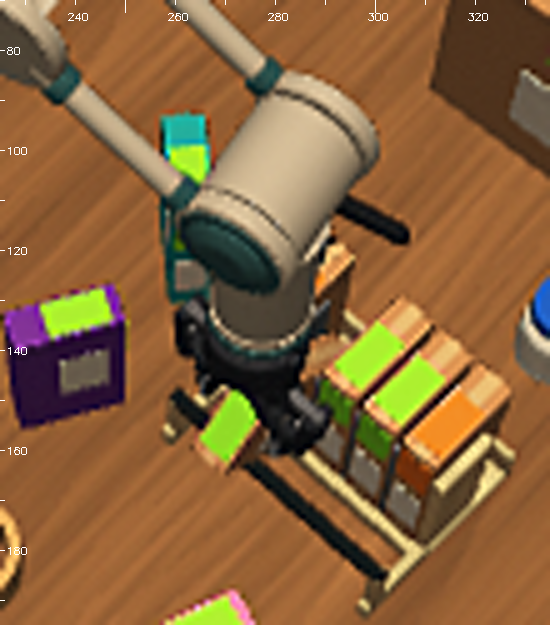

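View pics/t5.png

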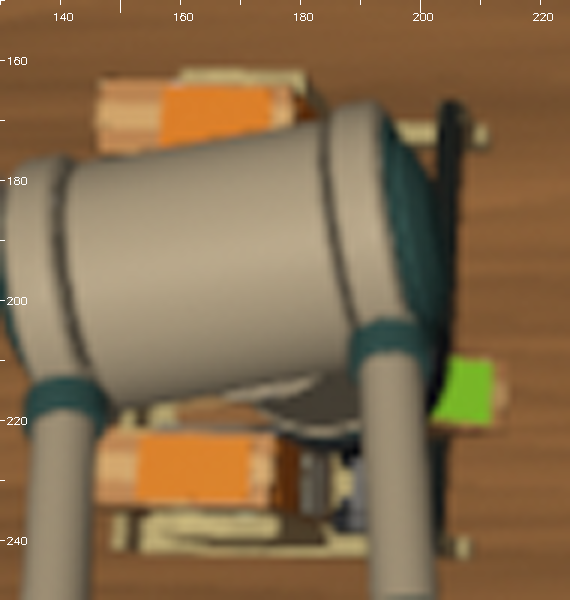

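Request:
servo_tool(increments=[{"slide": [0,0.001,-0.003],"spin": 0},{"slide": [0,0,0],"spin": 0}])

```text
clock: 6.8
position: [0.4904, 0.1472, 0.1229]
ee_rot: [0.001, 0.72, 0.694, 0.002]
contact_force: [0.6, -0.1, 0.2]
width: 0.064
```

Request:
servo_tool(increments=[{"slide": [0,0,0],"spin": 0},{"slide": [0,0,0],"spin": 0},{"slide": [0,0,0],"spin": 0},{"slide": [0,0,0],"spin": 0},{"slide": [0,0,0],"spin": 0},{"slide": [0,0,0],"spin": 0}], hand=0.2, newtons=25)

```text
clock: 7.4
position: [0.4894, 0.1469, 0.122]
ee_rot: [0.0, 0.72, 0.694, 0.001]
contact_force: [-0.8, -0.9, 6.3]
width: 0.0336
```

Request:
servo_tool(increments=[{"slide": [0,0,-0.015],"spin": 0},{"slide": [0,0,-0.015],"spin": 0},{"slide": [0,0,-0.02],"spin": 0},{"slide": [0,0,-0.02],"spin": 0},{"slide": [0,0,-0.02],"spin": 0},{"slide": [0,0,0],"spin": 0}])

```text
clock: 8.0
position: [0.4895, 0.1468, 0.2129]
ee_rot: [0.001, 0.72, 0.694, 0.001]
contact_force: [0.2, 0.5, -2.0]
width: 0.0336
```

```bash
python3 - <<'E'
from h import *
s=eyes.get_image("side")
go(None)
crop(s,(225,70,335,195),5,"pics/s6.png")
E
```

```text
t 8.05 pos [0.4888 0.1467 0.2114] yaw 87.84 axis tilt 0.05 F [-0.5  0.6 -3.2] w 0.0336
```

View pics/s6.png

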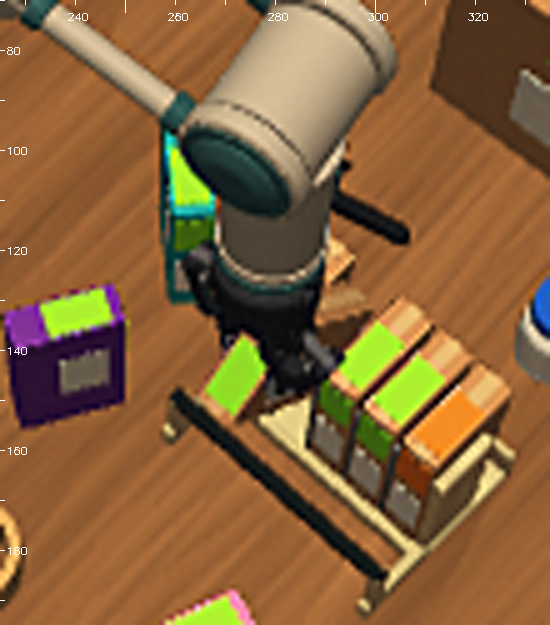

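Request:
servo_tool(increments=[{"slide": [0,0,-0.04],"spin": 0},{"slide": [0,0,-0.04],"spin": 0},{"slide": [0,0,-0.04],"spin": 0},{"slide": [0,0,-0.04],"spin": 0},{"slide": [0,0,-0.02],"spin": 0},{"slide": [0,0,0],"spin": 0},{"slide": [0,0,0],"spin": 0}], newtons=20)

```text
clock: 8.75
position: [0.4883, 0.1466, 0.389]
ee_rot: [-0.001, 0.72, 0.694, -0.001]
contact_force: [-0.3, 0.3, -2.5]
width: 0.0334
```

```bash
python3 - <<'E'
from h import *
s=eyes.get_image("side");t=eyes.get_image("top")
go(None)
crop(s,(175,50,345,285),3,"pics/s7.png");crop(t,(130,120,375,250),3,"pics/t7.png")
E
```

```text
t 8.85 pos [0.4879 0.1466 0.3884] yaw 87.83 axis tilt 0.3 F [ 0.5 -1.  -1.7] w 0.0338
```

View pics/s7.png

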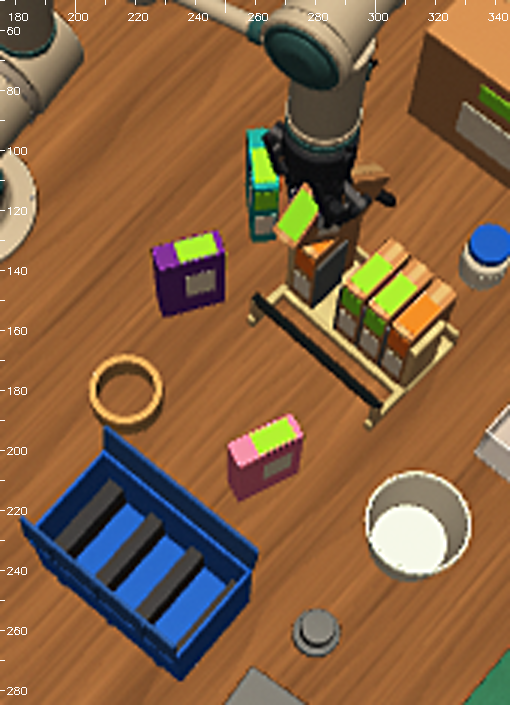

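View pics/t7.png

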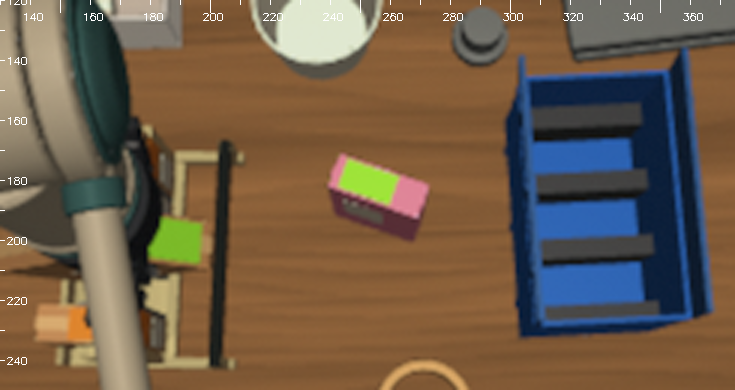

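```bash
python3 - <<'E'
from h import *
im=cv2.imread("pics/top0.png"); crop(im,(195,165,295,285),5,"pics/t0m.png")
im=cv2.imread("pics/side0.png"); crop(im,(195,115,285,220),5,"pics/s0m.png")
for uv,z in [((271,256),.048),((240,181),.1),((255,198),.0)]: print(uv,px("top",uv,z))
print(rack([-.205,.075,0]),rack([-.085,.075,0]))
E
```

```text
(271, 256) [ 0.37094155 -0.05574481  0.048     ]
(240, 181) [0.58627046 0.03015242 0.1       ]
(255, 198) [ 0.55152066 -0.01203808  0.        ]
[ 0.44682943 -0.00321038  0.        ] [0.451232   0.11670883 0.        ]
```

View pics/t0m.png

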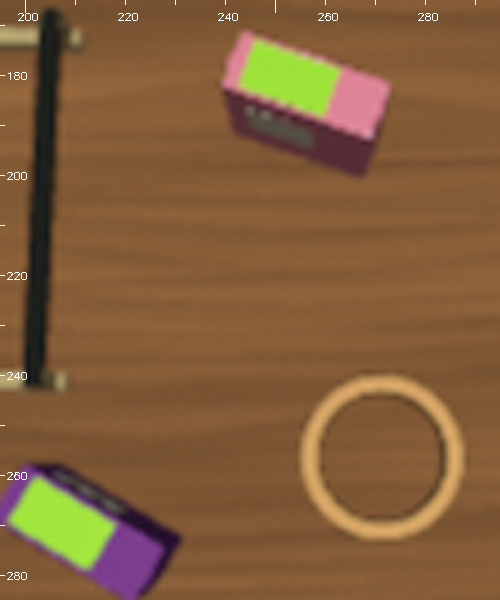

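View pics/s0m.png

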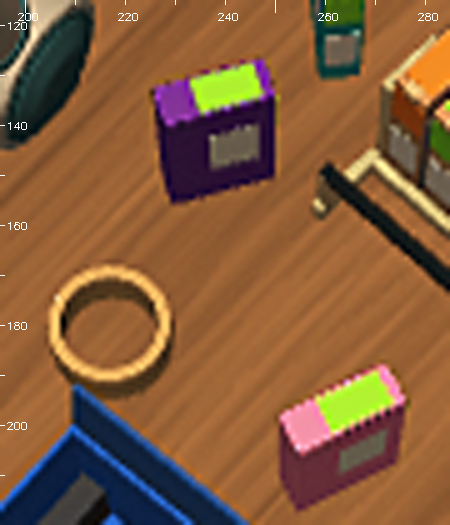

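```bash
python3 - <<'E'
from h import *
go(rack([-.205,.045,.120]),RACK[2])
E
```

```text
t 8.85 pos [0.4879 0.1466 0.3884] yaw 87.83 axis tilt 0.3 F [ 0.5 -1.  -1.7] w 0.0338
spin needed -0.07
slide now axes [-0.1509 -0.004   0.2686]
slide after spin [-0.1512 -0.0055  0.2684]
```

Request:
servo_tool(increments=[{"slide": [-0.03,-0.001,0],"spin": 0},{"slide": [-0.04,-0.001,0],"spin": 0},{"slide": [-0.04,-0.001,0],"spin": 0},{"slide": [-0.03,-0.001,0],"spin": 0},{"slide": [-0.01,0,0],"spin": 0},{"slide": [0,0,0.04],"spin": 0},{"slide": [0,0,0.04],"spin": 0},{"slide": [0,0,0.04],"spin": 0}], newtons=20)

```text
clock: 9.65
position: [0.4784, -0.0024, 0.2687]
ee_rot: [-0.001, 0.72, 0.694, -0.0]
contact_force: [0.8, -0.6, -1.8]
width: 0.0337
```

Request:
servo_tool(increments=[{"slide": [0,0,0.04],"spin": 0},{"slide": [0,0,0.04],"spin": 0},{"slide": [0,0,0.03],"spin": 0},{"slide": [0,0,0.02],"spin": 0},{"slide": [0,0,0.005],"spin": 0},{"slide": [0,0,0],"spin": 0}])

```text
clock: 10.25
position: [0.4782, -0.0024, 0.1351]
ee_rot: [-0.001, 0.72, 0.694, -0.001]
contact_force: [-0.0, -0.1, -1.3]
width: 0.0337
```

```bash
python3 - <<'E'
from h import *
s=eyes.get_image("side")
go(rack([-.185,.045,.120]),RACK[2])
crop(s,(205,70,335,210),4,"pics/s8.png")
E
```

```text
t 10.3 pos [ 0.4792 -0.0026  0.1363] yaw 87.85 axis tilt 0.02 F [ 0.   0.5 -1.2] w 0.0339
spin needed -0.05
slide now axes [ 0.0182 -0.0024  0.0163]
slide after spin [ 0.0182 -0.0024  0.0163]
```

View pics/s8.png

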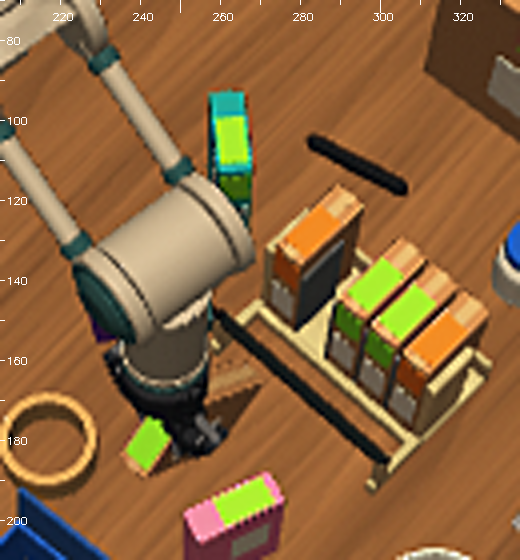

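Request:
servo_tool(increments=[{"slide": [0,-0.002,0.01],"spin": 0},{"slide": [0,0,0.006],"spin": 0},{"slide": [0.01,0,0],"spin": 0},{"slide": [0.008,0,0],"spin": 0},{"slide": [0.006,0,-0.001],"spin": 0},{"slide": [0.006,0,-0.002],"spin": 0},{"slide": [0,0,0],"spin": 0}])

```text
clock: 11.0
position: [0.4784, 0.0281, 0.1236]
ee_rot: [-0.0, 0.72, 0.694, 0.0]
contact_force: [0.4, -0.3, -2.8]
width: 0.0337
```

```bash
python3 - <<'E'
from h import *
s=eyes.get_image("side")
go(rack([-.161,.045,.127]),RACK[2])
crop(s,(225,100,310,200),6,"pics/s9.png")
E
```

```text
t 11.05 pos [0.4784 0.028  0.1235] yaw 87.86 axis tilt 0.06 F [-0.6 -0.1 -1.7] w 0.0338
spin needed -0.04
slide now axes [ 0.0117 -0.0004 -0.0035]
slide after spin [ 0.0117 -0.0004 -0.0035]
```

View pics/s9.png

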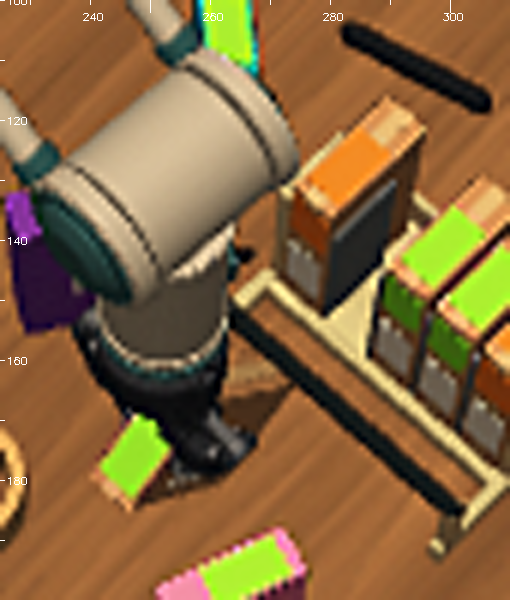

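Request:
servo_tool(increments=[{"slide": [0.005,0,-0.001],"spin": 0},{"slide": [0.005,0,-0.001],"spin": 0},{"slide": [0.005,0,-0.001],"spin": 0},{"slide": [0.005,0,-0.001],"spin": 0},{"slide": [0,0,0],"spin": 0}])

```text
clock: 11.55
position: [0.4791, 0.0478, 0.1274]
ee_rot: [-0.0, 0.72, 0.694, 0.0]
contact_force: [0.4, -1.5, -2.2]
width: 0.0336
```

```bash
python3 - <<'E'
from h import *
s=eyes.get_image("side")
go(rack([-.141,.045,.131]),RACK[2])
crop(s,(225,100,310,200),6,"pics/s10.png")
E
```

```text
t 11.6 pos [0.4791 0.0477 0.1273] yaw 87.84 axis tilt 0.05 F [-0.1 -1.2 -1.8] w 0.0337
spin needed -0.05
slide now axes [ 0.0119 -0.0004 -0.0036]
slide after spin [ 0.0119 -0.0004 -0.0037]
```

View pics/s10.png

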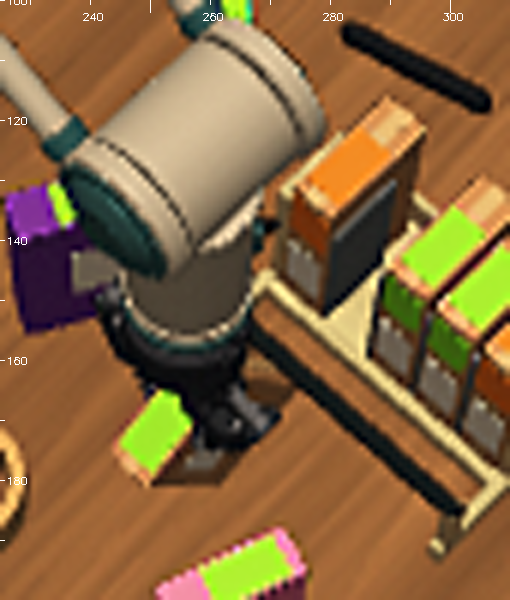

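Request:
servo_tool(increments=[{"slide": [0.006,0,-0.002],"spin": 0},{"slide": [0.006,0,-0.002],"spin": 0},{"slide": [0.006,0,-0.001],"spin": 0},{"slide": [0.006,0,-0.001],"spin": 0},{"slide": [0.006,0,0],"spin": 0},{"slide": [0.006,0,0],"spin": 0},{"slide": [0,0,0],"spin": 0}])

```text
clock: 12.3
position: [0.4805, 0.084, 0.1332]
ee_rot: [-0.0, 0.72, 0.694, 0.0]
contact_force: [0.1, -2.3, -0.8]
width: 0.0334
```

```bash
python3 - <<'E'
from h import *
s=eyes.get_image("side");t=eyes.get_image("top")
go(rack([-.116,.045,.131]),RACK[2])
crop(s,(225,100,310,200),6,"pics/s11.png");crop(t,(175,160,275,260),6,"pics/t11.png")
E
```

```text
t 12.4 pos [0.4805 0.0839 0.1332] yaw 87.83 axis tilt 0.09 F [ 1.3 -1.3 -1.2] w 0.0339
spin needed -0.07
slide now axes [ 0.0007 -0.0004  0.0022]
slide after spin [ 0.0007 -0.0004  0.0022]
```

View pics/s11.png

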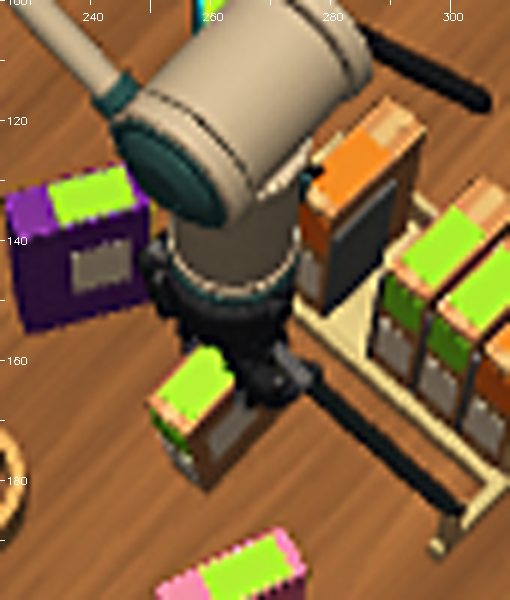

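View pics/t11.png

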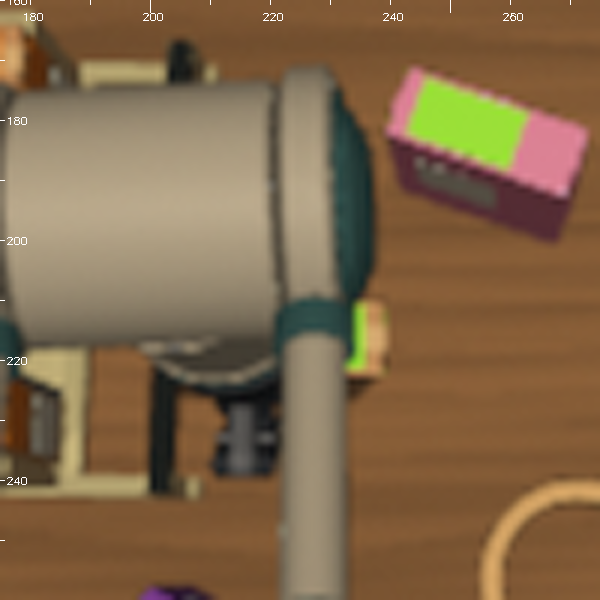

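```bash
cat >> h.py <<'E'
def held(P,th,yaw,gd=.0458,gh=.132,):
    "corners world for carton held at grasp point P (world), tilt th toward local -x"
    a=np.radians(th);c,s=np.cos(yaw),np.sin(yaw);out=[]
    for w in(-.017,.017):
        for d,h in((0,0),(.088,0),(.088,.15),(0,.15)):
            u,v=d-gd,h-gh; x=u*np.cos(a)-v*np.sin(a); z=u*np.sin(a)+v*np.cos(a)
            out.append(P+np.array([c*x-s*w,s*x+c*w,z]))
    return np.array(out)
def ovh(n,im,C,box,s,name):
    x0,y0,x1,y1=box; c=cv2.resize(im[y0:y1,x0:x1],None,fx=s,fy=s,interpolation=cv2.INTER_CUBIC)
    for P,col in C:
        q=((proj(n,P)-[x0,y0]+.5)*s-.5).round().astype(int)
        for i,j in [(0,1),(1,2),(2,3),(3,0),(4,5),(5,6),(6,7),(7,4),(1,5),(2,6),(3,7),(0,4)]: cv2.line(c,tuple(map(int,q[i])),tuple(map(int,q[j])),col,1,cv2.LINE_AA)
    cv2.imwrite(name,c)
E
python3 - <<'E'
from h import *
s=eyes.get_image("side"); p,R,_=tool(); g=p+[0,0,.0187]
ovh("side",s,[(held(g,5,RACK[2]),(255,0,255)),(held(g,15,RACK[2]),(0,255,255))],(225,100,310,200),6,"pics/s12.png")
E
```

```text
(no output)
```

View pics/s12.png

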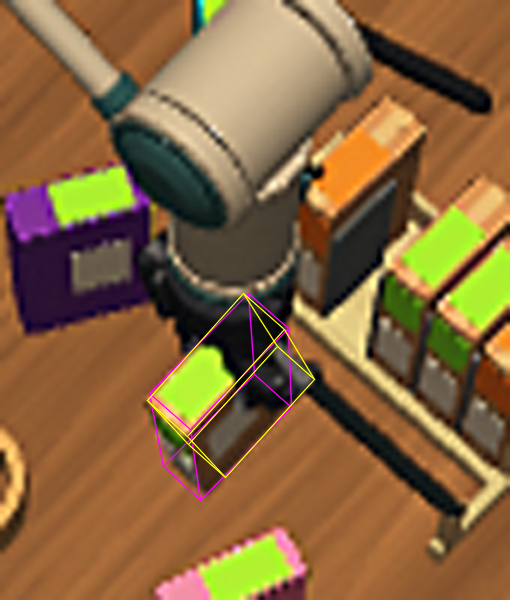

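Request:
servo_tool(increments=[{"slide": [0.005,0,0],"spin": 0},{"slide": [0.004,0,0],"spin": 0},{"slide": [0,0,0],"spin": 0},{"slide": [0,0,0],"spin": 0}])

```text
clock: 12.85
position: [0.4807, 0.0921, 0.1333]
ee_rot: [-0.0, 0.72, 0.694, -0.0]
contact_force: [0.2, -4.7, -1.4]
width: 0.0335
```

```bash
python3 - <<'E'
from h import *
s=eyes.get_image("side"); p,R,_=tool(); g=p+[0,0,.0187];go(None)
ovh("side",s,[(held(g,0,RACK[2]),(255,0,255))],(225,100,310,200),6,"pics/s13.png")
E
```

```text
t 12.9 pos [0.4807 0.0921 0.1333] yaw 87.83 axis tilt 0.01 F [ 0.  -4.  -0.6] w 0.0337
```

View pics/s13.png

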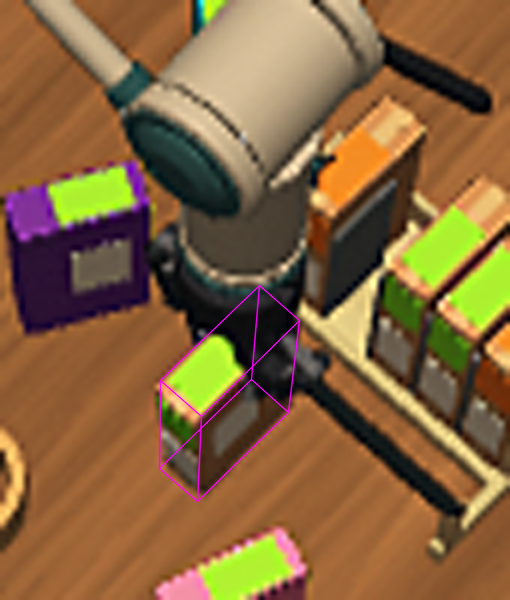

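Request:
servo_tool(increments=[{"slide": [-0.01,0,0],"spin": 0},{"slide": [-0.01,0,0],"spin": 0},{"slide": [0,0,-0.03],"spin": 0},{"slide": [0,0,-0.045],"spin": 0},{"slide": [0,0,-0.045],"spin": 0},{"slide": [0,0,-0.045],"spin": 0},{"slide": [0,0,-0.045],"spin": 0},{"slide": [0,0,-0.04],"spin": 0}], newtons=40)

```text
clock: 13.7
position: [0.4797, 0.0719, 0.3856]
ee_rot: [0.0, 0.72, 0.693, 0.001]
contact_force: [1.0, 0.0, -1.1]
width: 0.0338
```

```bash
python3 - <<'E'
from h import *
s=eyes.get_image("side");t=eyes.get_image("top");go(None)
cv2.imwrite("pics/top14.png",t);cv2.imwrite("pics/side14.png",s)
crop(t,(270,130,380,240),5,"pics/t14.png");crop(s,(170,90,310,285),3,"pics/s14.png")
E
```

```text
t 13.8 pos [0.4823 0.0719 0.3893] yaw 87.82 axis tilt 0.71 F [ 0.8  0.4 -1.8] w 0.0336
```

View pics/t14.png

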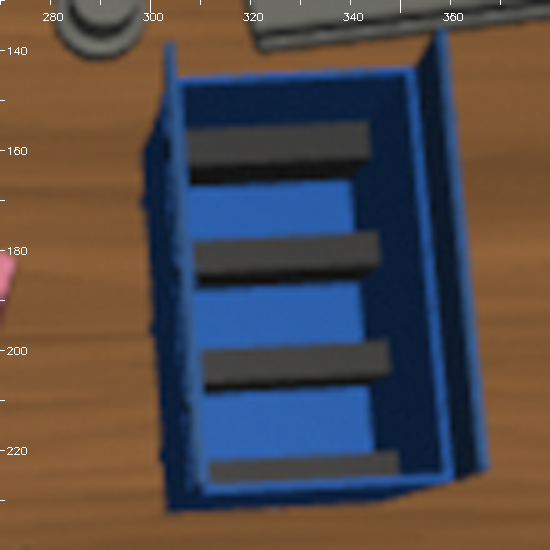

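View pics/s14.png

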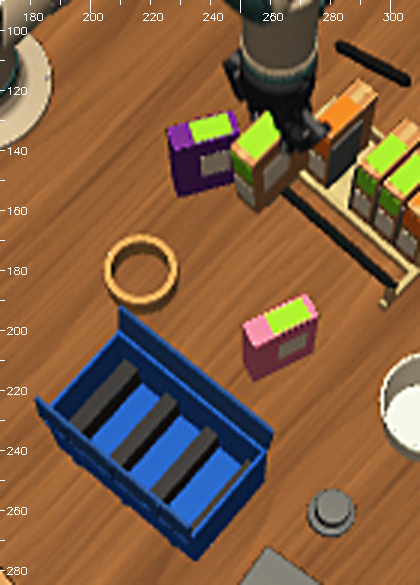

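```bash
cat >> h.py <<'E'
TOTE=[.5577,-.2215,1.590]
def tote(P): return frame([TOTE[0],TOTE[1],0],TOTE[2])(P)[0]
E
python3 - <<'E'
from h import *
go(tote([.002,.066,.389]),TOTE[2])
E
```

```text
t 13.8 pos [0.4823 0.0719 0.3893] yaw 87.82 axis tilt 0.71 F [ 0.8  0.4 -1.8] w 0.0336
spin needed -3.28
slide now axes [-0.2921  0.0205 -0.    ]
slide after spin [-0.2928  0.0037  0.0003]
```

Request:
servo_tool(increments=[{"slide": [0,0,0],"spin": -3.3},{"slide": [-0.03,0,0],"spin": 0},{"slide": [-0.04,0.001,0],"spin": 0},{"slide": [-0.045,0.001,0],"spin": 0},{"slide": [-0.045,0.001,0],"spin": 0},{"slide": [-0.045,0.001,0],"spin": 0},{"slide": [-0.045,0,0],"spin": 0},{"slide": [-0.03,0,0],"spin": 0}])

```text
clock: 14.6
position: [0.4888, -0.2109, 0.3814]
ee_rot: [-0.001, 0.701, 0.713, -0.0]
contact_force: [0.2, -0.2, -1.7]
width: 0.0334
```

Request:
servo_tool(increments=[{"slide": [-0.012,0,0],"spin": 0},{"slide": [0,0,0],"spin": 0},{"slide": [0,0,0],"spin": 0}])

```text
clock: 14.9
position: [0.4894, -0.2187, 0.3826]
ee_rot: [-0.001, 0.7, 0.714, 0.001]
contact_force: [0.4, 1.0, -2.2]
width: 0.0337
```

```bash
python3 - <<'E'
from h import *
s=eyes.get_image("side");t=eyes.get_image("top")
go(tote([.002,.066,.1193]),TOTE[2])
p,R,_=tool(); g=p+[0,0,.0187]
ovh("side",s,[(held(g,0,TOTE[2]),(255,0,255))],(150,90,290,285),3,"pics/s15.png")
crop(t,(270,130,380,260),4,"pics/t15.png")
E
```

```text
t 15.0 pos [ 0.4896 -0.2182  0.3833] yaw 91.23 axis tilt 0.07 F [ 0.1  0.  -2.2] w 0.0335
spin needed 0.13
slide now axes [-0.0029  0.002   0.264 ]
slide after spin [-0.0026  0.002   0.264 ]
```

View pics/s15.png

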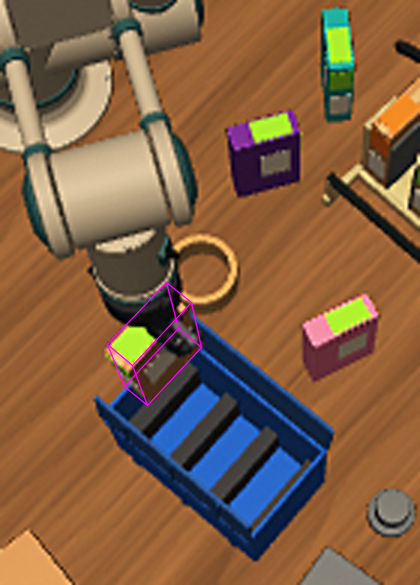

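View pics/t15.png

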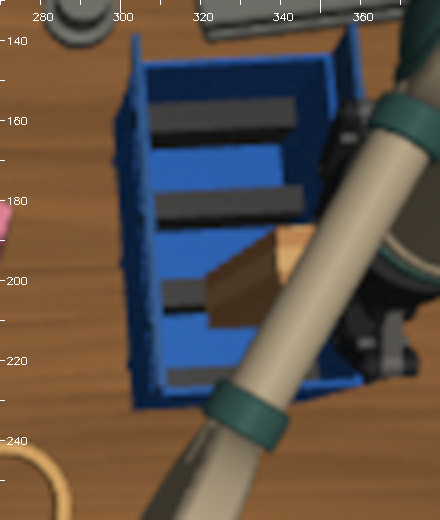

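Request:
servo_tool(increments=[{"slide": [-0.003,0.002,0.02],"spin": 0},{"slide": [0,0,0.03],"spin": 0},{"slide": [0,0,0.03],"spin": 0},{"slide": [0,0,0.03],"spin": 0},{"slide": [0,0,0.03],"spin": 0},{"slide": [0,0,0.02],"spin": 0},{"slide": [0,0,0.02],"spin": 0},{"slide": [0,0,0],"spin": 0}])

```text
clock: 15.8
position: [0.4902, -0.2201, 0.2009]
ee_rot: [-0.003, 0.699, 0.715, -0.0]
contact_force: [-0.1, 0.0, -1.1]
width: 0.0342
```

```bash
python3 - <<'E'
from h import *
s=eyes.get_image("side");t=eyes.get_image("top")
go(tote([.002,.066,.1193]),TOTE[2])
crop(s,(150,130,290,285),4,"pics/s16.png")
E
```

```text
t 15.9 pos [ 0.4921 -0.2218  0.2039] yaw 91.22 axis tilt 0.03 F [-0.4 -0.5 -2. ] w 0.0335
spin needed 0.12
slide now axes [ 0.0011 -0.0005  0.0846]
slide after spin [ 0.0011 -0.0004  0.0846]
```

View pics/s16.png

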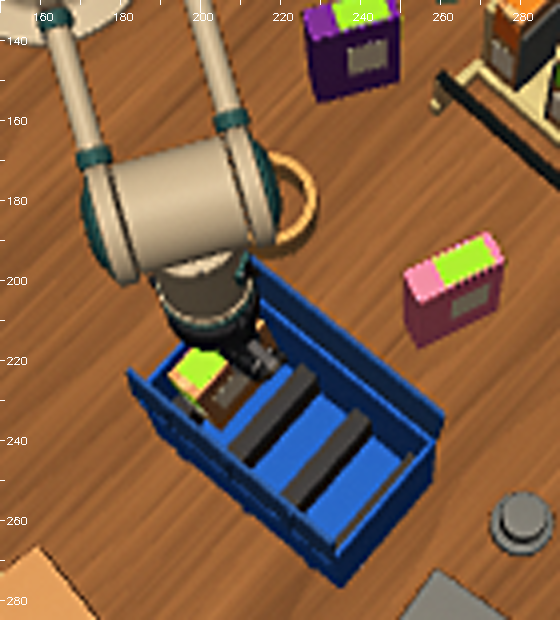

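Request:
servo_tool(increments=[{"slide": [0,0,0.02],"spin": 0},{"slide": [0,0,0.02],"spin": 0},{"slide": [0,0,0.015],"spin": 0},{"slide": [0,0,0.01],"spin": 0},{"slide": [0,0,0.01],"spin": 0},{"slide": [0,0,0],"spin": 0}])

```text
clock: 16.5
position: [0.4916, -0.2225, 0.1279]
ee_rot: [-0.0, 0.7, 0.714, -0.0]
contact_force: [0.1, -0.0, -2.3]
width: 0.0334
```

Request:
servo_tool(increments=[{"slide": [0,0,0.005],"spin": 0},{"slide": [0,0,0.003],"spin": 0},{"slide": [0,0,0],"spin": 0}])

```text
clock: 16.8
position: [0.4925, -0.2231, 0.1219]
ee_rot: [0.001, 0.7, 0.714, 0.0]
contact_force: [-0.8, 1.8, 4.4]
width: 0.0334
```

Request:
servo_tool(increments=[{"slide": [0,0,0],"spin": 0},{"slide": [0,0,0],"spin": 0},{"slide": [0,0,0],"spin": 0},{"slide": [0,0,0],"spin": 0}], hand=0.57)

```text
clock: 17.2
position: [0.4918, -0.2229, 0.1203]
ee_rot: [0.0, 0.7, 0.714, -0.0]
contact_force: [0.4, -0.1, 1.5]
width: 0.0488
```

Request:
servo_tool(increments=[{"slide": [0,0,-0.02],"spin": 0},{"slide": [0,0,-0.03],"spin": 0},{"slide": [0,0,-0.04],"spin": 0},{"slide": [0,0,-0.04],"spin": 0},{"slide": [0,0,-0.04],"spin": 0},{"slide": [0,0,-0.04],"spin": 0},{"slide": [0,0,-0.04],"spin": 0}])

```text
clock: 17.9
position: [0.4915, -0.2226, 0.372]
ee_rot: [0.0, 0.7, 0.714, 0.0]
contact_force: [1.3, -0.3, -0.0]
width: 0.0487
```

Request:
servo_tool(increments=[{"slide": [0.04,0,0],"spin": 3.3},{"slide": [0.045,0,0],"spin": 0},{"slide": [0.045,0,0],"spin": 0},{"slide": [0.045,0,0],"spin": 0},{"slide": [0.045,0,0],"spin": 0},{"slide": [0.045,0,0],"spin": 0},{"slide": [0.045,0,0],"spin": 0},{"slide": [0.045,0,0],"spin": 0}], hand=0)

```text
clock: 18.7
position: [0.5026, 0.1338, 0.3703]
ee_rot: [0.0, 0.72, 0.694, 0.0]
contact_force: [1.1, 0.3, -0.3]
width: 0.0002
```

```bash
python3 - <<'E'
from h import *
s=eyes.get_image("side");t=eyes.get_image("top")
go(rack([.122,.0,.20]),RACK[2])
crop(s,(170,180,290,285),5,"pics/s17.png");crop(t,(280,130,380,240),5,"pics/t17.png")
E
```

```text
t 18.8 pos [0.5025 0.1372 0.3699] yaw 88.23 axis tilt 0.18 F [ 0.6 -0.5  0.2] w 0.0002
spin needed 0.34
slide now axes [0.184  0.0257 0.1705]
slide after spin [0.1847 0.0246 0.1699]
```

View pics/s17.png

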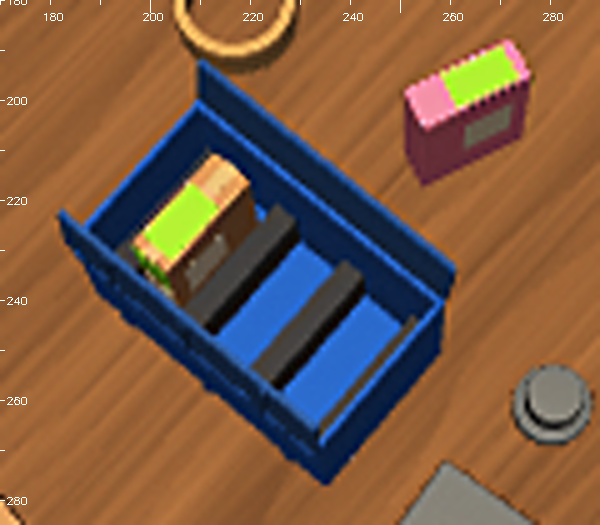

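View pics/t17.png

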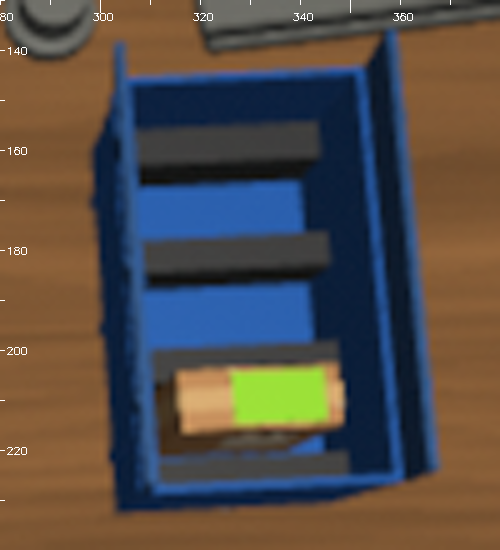

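Request:
servo_tool(increments=[{"slide": [0.045,0.006,0],"spin": 0.3},{"slide": [0.045,0.006,0],"spin": 0},{"slide": [0.045,0.006,0],"spin": 0},{"slide": [0.04,0.006,0],"spin": 0},{"slide": [0.01,0.001,0],"spin": 0},{"slide": [0,0,0.04],"spin": 0},{"slide": [0,0,0.04],"spin": 0},{"slide": [0,0,0.04],"spin": 0}])

```text
clock: 19.6
position: [0.5358, 0.3145, 0.2491]
ee_rot: [0.001, 0.722, 0.692, 0.0]
contact_force: [0.6, 0.3, -0.2]
width: 0.0002
```

Request:
servo_tool(increments=[{"slide": [0,0,0.03],"spin": 0},{"slide": [0,0,0.02],"spin": 0},{"slide": [0,0,0],"spin": 0}])

```text
clock: 19.9
position: [0.5338, 0.3133, 0.1968]
ee_rot: [-0.001, 0.723, 0.691, -0.004]
contact_force: [-1.1, 0.1, 0.1]
width: 0.0001
```

```bash
python3 - <<'E'
from h import *
go(rack([.120,.0,.147]),RACK[2])
E
```

```text
t 19.9 pos [0.5338 0.3133 0.1968] yaw 87.47 axis tilt 0.45 F [-1.1  0.1  0.1] w 0.0001
spin needed -0.42
slide now axes [0.0057 0.     0.0498]
slide after spin [ 0.0055 -0.0003  0.0498]
```

Request:
servo_tool(increments=[{"slide": [0.004,0,0.02],"spin": -0.4},{"slide": [0,0,0.02],"spin": 0},{"slide": [0,0,0.01],"spin": 0},{"slide": [0,0,0],"spin": 0},{"slide": [-0.01,0,0],"spin": 0},{"slide": [-0.01,0,0],"spin": 0},{"slide": [-0.01,0,0],"spin": 0}])

```text
clock: 20.6
position: [0.5354, 0.2893, 0.1517]
ee_rot: [0.0, 0.72, 0.694, 0.001]
contact_force: [0.1, 2.0, 1.4]
width: -0.0
```

```bash
python3 - <<'E'
from h import *
go(rack([.02,.0,.148]),RACK[2])
s=eyes.get_image("side");crop(s,(225,70,350,195),4,"pics/s18.png")
E
```

```text
t 20.6 pos [0.5354 0.2893 0.1517] yaw 87.91 axis tilt 0.16 F [0.1 2.  1.4] w -0.0
spin needed 0.02
slide now axes [-0.0706 -0.0028  0.0035]
slide after spin [-0.0706 -0.0028  0.0037]
```

View pics/s18.png

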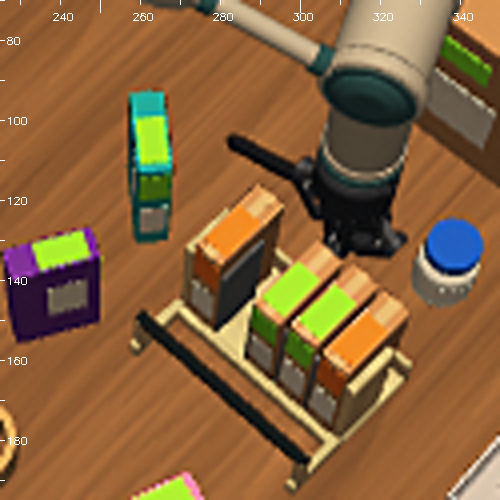

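Request:
servo_tool(increments=[{"slide": [-0.01,-0.001,0.001],"spin": 0},{"slide": [-0.01,-0.001,0],"spin": 0},{"slide": [-0.01,-0.001,0],"spin": 0},{"slide": [-0.01,0,0],"spin": 0},{"slide": [-0.01,0,0],"spin": 0},{"slide": [-0.01,0,0],"spin": 0},{"slide": [-0.01,0,0],"spin": 0},{"slide": [0,0,0],"spin": 0}])

```text
clock: 21.45
position: [0.5289, 0.2183, 0.149]
ee_rot: [0.0, 0.72, 0.694, -0.001]
contact_force: [0.5, 1.1, 0.1]
width: 0.0003
```

Request:
servo_tool(increments=[{"slide": [0,0,0],"spin": 0},{"slide": [0,0,0],"spin": 0},{"slide": [0,0,-0.03],"spin": 0},{"slide": [0,0,-0.04],"spin": 0},{"slide": [0,0,-0.04],"spin": 0},{"slide": [0,0,0],"spin": 0},{"slide": [0,0,0],"spin": 0}])

```text
clock: 22.15
position: [0.5296, 0.2205, 0.2603]
ee_rot: [0.001, 0.72, 0.694, 0.001]
contact_force: [0.7, 0.4, -0.3]
width: -0.0001
```

```bash
python3 - <<'E'
from h import *
f=lean(0); g=f(.044,.130); g[2]-=.0187
t=eyes.get_image("top");s=eyes.get_image("side")
go([g[0],g[1],.119],RACK[2])
ov("top",t,[(42,(255,0,255))],0,(140,150,230,240),5,"pics/t19.png")
ov("side",s,[(42,(255,0,255))],0,(235,100,335,195),6,"pics/s19.png")
E
```

```text
t 22.25 pos [0.5284 0.22   0.258 ] yaw 87.96 axis tilt 0.14 F [-0.2  0.3 -0.6] w 0.0002
spin needed 0.06
slide now axes [-0.0742  0.0019  0.1391]
slide after spin [-0.0743  0.0017  0.139 ]
```

View pics/t19.png

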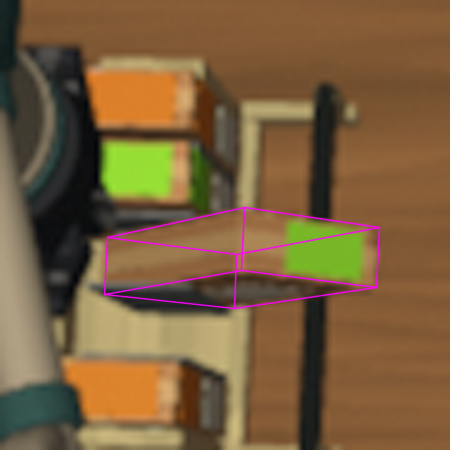

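View pics/s19.png

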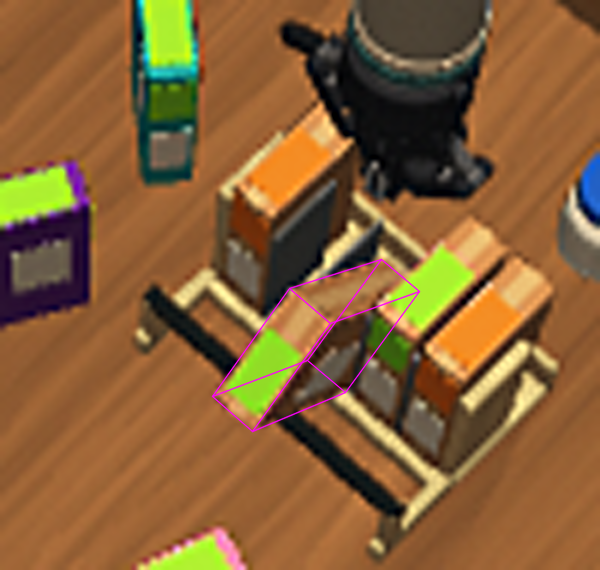

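Request:
servo_tool(increments=[{"slide": [-0.037,0.001,0],"spin": 0},{"slide": [-0.037,0.001,0],"spin": 0},{"slide": [0,0,0],"spin": 0},{"slide": [0,0,0.03],"spin": 0},{"slide": [0,0,0.04],"spin": 0},{"slide": [0,0,0.04],"spin": 0},{"slide": [0,0,0.02],"spin": 0},{"slide": [0,0,0.007],"spin": 0}], hand=0.75, newtons=20)

```text
clock: 23.05
position: [0.5256, 0.1461, 0.1184]
ee_rot: [-0.002, 0.72, 0.694, -0.003]
contact_force: [0.4, 0.2, 0.1]
width: 0.0643
```

Request:
servo_tool(increments=[{"slide": [0,0,0],"spin": 0},{"slide": [0,0,0],"spin": 0},{"slide": [0,0,0],"spin": 0}])

```text
clock: 23.35
position: [0.5296, 0.1462, 0.1236]
ee_rot: [0.001, 0.72, 0.694, 0.001]
contact_force: [-0.5, -0.1, -0.8]
width: 0.064
```

```bash
python3 - <<'E'
from h import *
f=lean(0); g=f(.044,.130); g[2]-=.0187
go(g,RACK[2])
E
```

```text
t 23.35 pos [0.5296 0.1462 0.1236] yaw 87.94 axis tilt 0.17 F [-0.5 -0.1 -0.8] w 0.064
spin needed 0.04
slide now axes [-0.0007 -0.0023  0.0043]
slide after spin [-0.0007 -0.0023  0.0043]
```

Request:
servo_tool(increments=[{"slide": [0,-0.002,0.003],"spin": 0},{"slide": [0,0,0],"spin": 0}])

```text
clock: 23.55
position: [0.5263, 0.146, 0.1197]
ee_rot: [0.0, 0.72, 0.694, 0.0]
contact_force: [0.8, -0.1, 0.6]
width: 0.0641
```

Request:
servo_tool(increments=[{"slide": [0,0,0],"spin": 0},{"slide": [0,0,0],"spin": 0},{"slide": [0,0,0],"spin": 0},{"slide": [0,0,0],"spin": 0},{"slide": [0,0,0],"spin": 0},{"slide": [0,0,0],"spin": 0}], hand=0.2, newtons=25)

```text
clock: 24.15
position: [0.5267, 0.146, 0.1195]
ee_rot: [0.0, 0.72, 0.694, 0.0]
contact_force: [-0.2, -0.4, 1.7]
width: 0.034
```

```bash
python3 - <<'E'
from h import *
f=lean(0); g=f(.044,.130); g[2]-=.0187
go(g,RACK[2])
E
```

```text
t 24.15 pos [0.5267 0.146  0.1195] yaw 87.93 axis tilt 0.02 F [-0.2 -0.4  1.7] w 0.034
spin needed 0.03
slide now axes [-0.0004  0.0007  0.0001]
slide after spin [-0.0004  0.0007  0.0001]
```

Request:
servo_tool(increments=[{"slide": [0,0,-0.015],"spin": 0},{"slide": [0,0,-0.025],"spin": 0},{"slide": [0,0,-0.035],"spin": 0},{"slide": [0,0,-0.04],"spin": 0},{"slide": [0,0,-0.04],"spin": 0},{"slide": [0,0,-0.04],"spin": 0},{"slide": [0,0,-0.03],"spin": 0},{"slide": [0,0,0],"spin": 0}])

```text
clock: 24.95
position: [0.5283, 0.1461, 0.3482]
ee_rot: [0.003, 0.72, 0.694, 0.003]
contact_force: [-0.0, 0.7, -4.8]
width: 0.0336
```

```bash
python3 - <<'E'
from h import *
go(rack([-.205,.045,.122]),RACK[2])
s=eyes.get_image("side"); crop(s,(205,60,345,210),4,"pics/s20.png")
E
```

```text
t 24.95 pos [0.5283 0.1461 0.3482] yaw 87.93 axis tilt 0.47 F [-0.   0.7 -4.8] w 0.0336
spin needed 0.03
slide now axes [-0.1524 -0.0479  0.2257]
slide after spin [-0.1522 -0.046   0.2262]
```

View pics/s20.png

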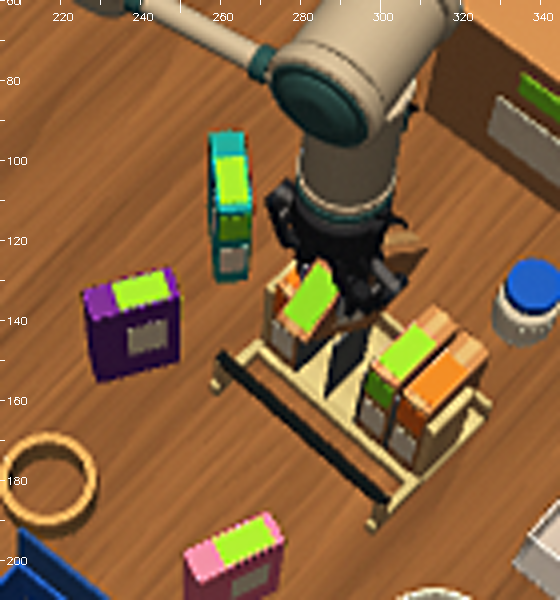

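Request:
servo_tool(increments=[{"slide": [-0.04,0,0],"spin": 0},{"slide": [-0.04,-0.012,0],"spin": 0},{"slide": [-0.04,-0.018,0],"spin": 0},{"slide": [-0.03,-0.016,0],"spin": 0},{"slide": [0,0,0],"spin": 0},{"slide": [0,0,0.03],"spin": 0},{"slide": [0,0,0.04],"spin": 0},{"slide": [0,0,0.04],"spin": 0}], newtons=20)

```text
clock: 25.8
position: [0.474, -0.0018, 0.2311]
ee_rot: [-0.001, 0.72, 0.694, -0.001]
contact_force: [-0.0, -0.3, -3.8]
width: 0.0336
```

Request:
servo_tool(increments=[{"slide": [0,0,0.04],"spin": 0},{"slide": [0,0,0.03],"spin": 0},{"slide": [0,0,0.02],"spin": 0},{"slide": [0,0,0.01],"spin": 0},{"slide": [0,0,0],"spin": 0},{"slide": [0,0,0],"spin": 0}])

```text
clock: 26.4
position: [0.4755, -0.0021, 0.1343]
ee_rot: [0.0, 0.72, 0.694, 0.0]
contact_force: [0.7, -0.0, -2.5]
width: 0.0335
```

```bash
python3 - <<'E'
from h import *
go(rack([-.185,.045,.118]),RACK[2])
p,R,_=tool(); g=p+[0,0,.0187]
s=eyes.get_image("side"); ovh("side",s,[(held(g,42,RACK[2],.044,.13),(255,0,255))],(205,90,315,210),5,"pics/s21.png")
E
```

```text
t 26.4 pos [ 0.4755 -0.0021  0.1343] yaw 87.94 axis tilt 0.01 F [ 0.7 -0.  -2.5] w 0.0335
spin needed 0.05
slide now axes [0.0179 0.0014 0.0163]
slide after spin [0.0179 0.0014 0.0163]
```

View pics/s21.png

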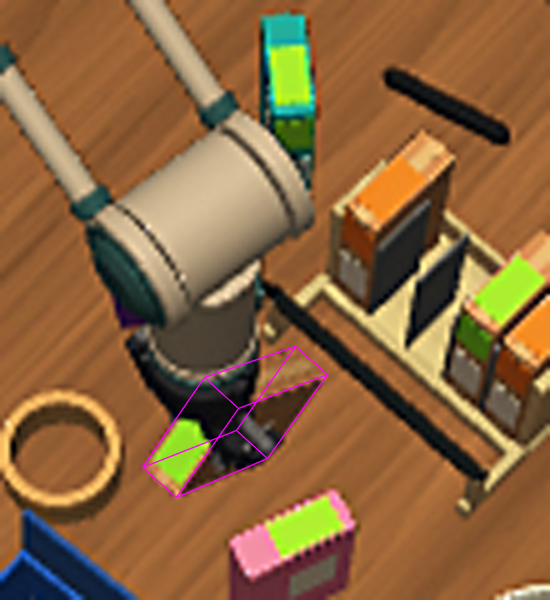

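Matches the model. Same uprighting manoeuvre on the rail.

Request:
servo_tool(increments=[{"slide": [0,0,0.01],"spin": 0},{"slide": [0,0,0.006],"spin": 0},{"slide": [0.01,0,0],"spin": 0},{"slide": [0.008,0,0],"spin": 0},{"slide": [0.006,0,-0.001],"spin": 0},{"slide": [0.006,0,-0.002],"spin": 0},{"slide": [0.005,0,-0.001],"spin": 0},{"slide": [0.005,0,-0.001],"spin": 0}])

```text
clock: 27.25
position: [0.4768, 0.0379, 0.1236]
ee_rot: [0.001, 0.72, 0.694, -0.0]
contact_force: [-0.1, -3.3, -2.2]
width: 0.0333
```

Request:
servo_tool(increments=[{"slide": [0.005,0,-0.001],"spin": 0},{"slide": [0.005,0,-0.001],"spin": 0},{"slide": [0.006,0,-0.002],"spin": 0},{"slide": [0.006,0,-0.002],"spin": 0},{"slide": [0.006,0,-0.001],"spin": 0},{"slide": [0.006,0,-0.001],"spin": 0},{"slide": [0.006,0,0],"spin": 0},{"slide": [0.006,0,0],"spin": 0}])

```text
clock: 28.05
position: [0.4783, 0.084, 0.1314]
ee_rot: [0.0, 0.72, 0.694, -0.0]
contact_force: [-0.7, -4.2, -1.5]
width: 0.0333
```

Request:
servo_tool(increments=[{"slide": [0.005,0,0],"spin": 0},{"slide": [0.004,0,0],"spin": 0},{"slide": [0,0,0],"spin": 0},{"slide": [0,0,0],"spin": 0}])

```text
clock: 28.45
position: [0.4786, 0.0932, 0.1312]
ee_rot: [-0.0, 0.72, 0.694, 0.0]
contact_force: [1.1, -1.7, -3.0]
width: 0.034
```

```bash
python3 - <<'E'
from h import *
go(None)
p,R,_=tool(); g=p+[0,0,.0187]
s=eyes.get_image("side"); ovh("side",s,[(held(g,0,RACK[2],.044,.13),(255,0,255))],(225,100,310,200),6,"pics/s22.png")
E
```

```text
t 28.45 pos [0.4786 0.0932 0.1312] yaw 87.92 axis tilt 0.06 F [ 1.1 -1.7 -3. ] w 0.034
```

View pics/s22.png

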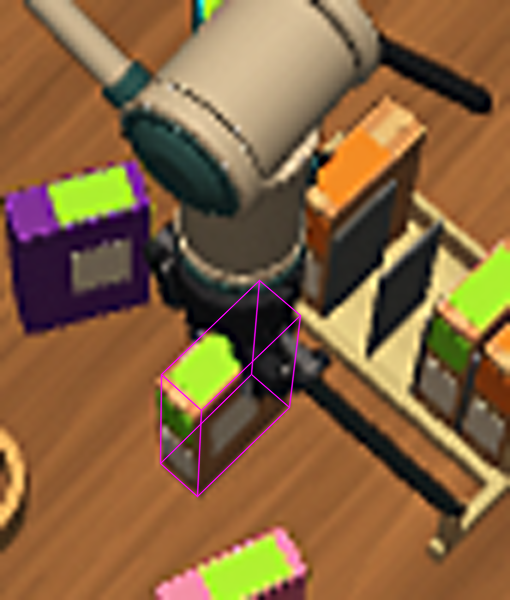

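Upright. Back off, lift, check the tote.

Request:
servo_tool(increments=[{"slide": [-0.01,0,0],"spin": 0},{"slide": [-0.01,0,0],"spin": 0},{"slide": [0,0,-0.03],"spin": 0},{"slide": [0,0,-0.045],"spin": 0},{"slide": [0,0,-0.045],"spin": 0},{"slide": [0,0,-0.045],"spin": 0},{"slide": [0,0,-0.045],"spin": 0},{"slide": [0,0,-0.04],"spin": 0}], newtons=40)

```text
clock: 29.3
position: [0.4775, 0.0722, 0.3836]
ee_rot: [0.0, 0.72, 0.694, 0.001]
contact_force: [1.1, -0.4, -2.8]
width: 0.0333
```

```bash
python3 - <<'E'
from h import *
s=eyes.get_image("side");t=eyes.get_image("top")
go(tote([0,0,.385]),TOTE[2])
crop(t,(280,130,380,240),5,"pics/t23.png");crop(s,(170,90,310,285),3,"pics/s23.png")
E
```

```text
t 29.4 pos [0.4802 0.0723 0.3873] yaw 87.9 axis tilt 0.71 F [ 0.3  0.2 -3.1] w 0.0331
spin needed -3.2
slide now axes [-0.2907  0.0882  0.003 ]
slide after spin [-0.2952  0.0718  0.0023]
```

View pics/t23.png

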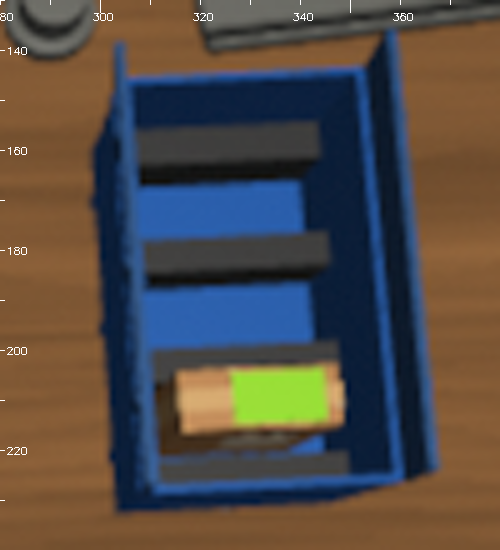

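View pics/s23.png

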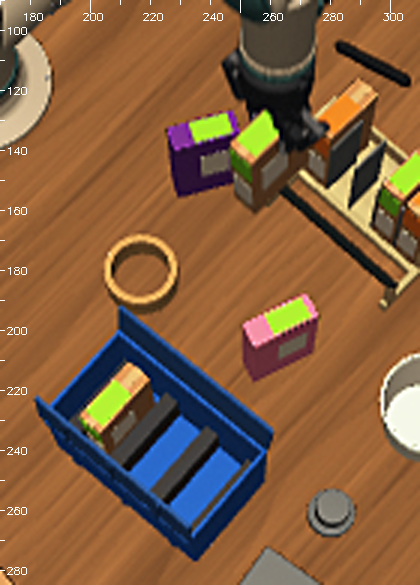

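Request:
servo_tool(increments=[{"slide": [0,0,0],"spin": -3.2},{"slide": [-0.03,0.01,0],"spin": 0},{"slide": [-0.04,0.01,0],"spin": 0},{"slide": [-0.045,0.01,0],"spin": 0},{"slide": [-0.045,0.01,0],"spin": 0},{"slide": [-0.045,0.01,0],"spin": 0},{"slide": [-0.045,0.01,0],"spin": 0},{"slide": [-0.03,0.01,0],"spin": 0}])

```text
clock: 30.2
position: [0.5528, -0.2095, 0.3792]
ee_rot: [-0.001, 0.701, 0.713, -0.001]
contact_force: [1.4, 1.0, -3.2]
width: 0.0336
```

Request:
servo_tool(increments=[{"slide": [-0.015,0.002,0],"spin": 0},{"slide": [0,0,0],"spin": 0},{"slide": [0,0,0],"spin": 0}])

```text
clock: 30.5
position: [0.555, -0.2198, 0.3805]
ee_rot: [-0.001, 0.7, 0.714, 0.0]
contact_force: [-0.4, -0.2, -2.4]
width: 0.0335
```

```bash
python3 - <<'E'
from h import *
go(tote([0,0,.1173]),TOTE[2])
E
```

```text
t 30.5 pos [ 0.555  -0.2198  0.3805] yaw 91.13 axis tilt 0.17 F [-0.4 -0.2 -2.4] w 0.0335
spin needed 0.03
slide now axes [-0.0024  0.0031  0.2632]
slide after spin [-0.0017  0.0027  0.2632]
```

Request:
servo_tool(increments=[{"slide": [-0.002,0.003,0.02],"spin": 0},{"slide": [0,0,0.03],"spin": 0},{"slide": [0,0,0.03],"spin": 0},{"slide": [0,0,0.03],"spin": 0},{"slide": [0,0,0.03],"spin": 0},{"slide": [0,0,0.02],"spin": 0},{"slide": [0,0,0.02],"spin": 0},{"slide": [0,0,0],"spin": 0}])

```text
clock: 31.3
position: [0.5564, -0.2195, 0.1988]
ee_rot: [-0.003, 0.699, 0.715, -0.001]
contact_force: [-0.8, 0.4, -3.3]
width: 0.0335
```

```bash
python3 - <<'E'
from h import *
go(tote([0,0,.1173]),TOTE[2])
s=eyes.get_image("side");crop(s,(170,150,290,285),4,"pics/s24.png")
E
```

```text
t 31.3 pos [ 0.5564 -0.2195  0.1988] yaw 91.25 axis tilt 0.4 F [-0.8  0.4 -3.3] w 0.0335
spin needed 0.15
slide now axes [-0.0023  0.0017  0.0815]
slide after spin [-0.002   0.0013  0.0815]
```

View pics/s24.png

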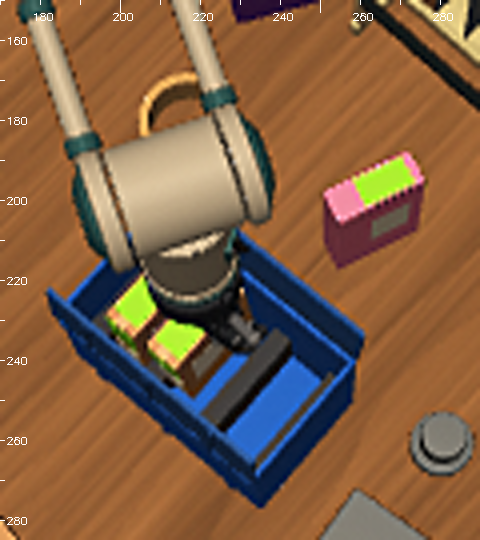

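Request:
servo_tool(increments=[{"slide": [0,0,0.02],"spin": 0},{"slide": [0,0,0.02],"spin": 0},{"slide": [0,0,0.015],"spin": 0},{"slide": [0,0,0.01],"spin": 0},{"slide": [0,0,0.01],"spin": 0},{"slide": [0,0,0],"spin": 0}])

```text
clock: 31.95
position: [0.5584, -0.2223, 0.1259]
ee_rot: [-0.001, 0.7, 0.714, -0.0]
contact_force: [0.1, 0.1, -4.2]
width: 0.0331
```

Request:
servo_tool(increments=[{"slide": [0,0,0.004],"spin": 0},{"slide": [0,0,0.003],"spin": 0},{"slide": [0,0,0],"spin": 0}])

```text
clock: 32.25
position: [0.5591, -0.223, 0.1196]
ee_rot: [0.001, 0.7, 0.714, 0.0]
contact_force: [-0.6, -0.1, -2.4]
width: 0.0334
```

Request:
servo_tool(increments=[{"slide": [0,0,0.002],"spin": 0},{"slide": [0,0,0],"spin": 0}])

```text
clock: 32.45
position: [0.5591, -0.2228, 0.1193]
ee_rot: [0.001, 0.7, 0.714, 0.0]
contact_force: [-2.5, 2.0, 5.2]
width: 0.0337
```

Request:
servo_tool(increments=[{"slide": [0,0,0],"spin": 0},{"slide": [0,0,0],"spin": 0},{"slide": [0,0,0],"spin": 0},{"slide": [0,0,0],"spin": 0}], hand=0.52)

```text
clock: 32.85
position: [0.5587, -0.2229, 0.1173]
ee_rot: [0.0, 0.7, 0.714, -0.0]
contact_force: [0.4, 0.2, 0.0]
width: 0.0444
```

Request:
servo_tool(increments=[{"slide": [0,0,-0.02],"spin": 0},{"slide": [0,0,-0.03],"spin": 0},{"slide": [0,0,-0.04],"spin": 0},{"slide": [0,0,-0.04],"spin": 0},{"slide": [0,0,-0.04],"spin": 0},{"slide": [0,0,-0.04],"spin": 0},{"slide": [0,0,-0.04],"spin": 0}])

```text
clock: 33.55
position: [0.5584, -0.2227, 0.3689]
ee_rot: [0.0, 0.7, 0.714, 0.0]
contact_force: [0.8, -1.1, 0.7]
width: 0.0444
```

Request:
servo_tool(increments=[{"slide": [0.04,0,0],"spin": 3.2},{"slide": [0.045,0,0],"spin": 0},{"slide": [0.045,0,0],"spin": 0},{"slide": [0.045,0,0],"spin": 0},{"slide": [0.045,0,0],"spin": 0},{"slide": [0.045,0,0],"spin": 0},{"slide": [0.045,0,0],"spin": 0},{"slide": [0.045,0,0],"spin": 0}], hand=0)

```text
clock: 34.35
position: [0.5691, 0.1338, 0.3672]
ee_rot: [0.0, 0.72, 0.694, 0.0]
contact_force: [1.0, 0.9, -0.4]
width: -0.0
```

```bash
python3 - <<'E'
from h import *
s=eyes.get_image("side");t=eyes.get_image("top")
go(rack([.124,-.04,.20]),RACK[2])
crop(s,(170,180,290,285),5,"pics/s25.png");crop(t,(280,130,380,240),5,"pics/t25.png")
E
```

```text
t 34.45 pos [0.5688 0.1375 0.3668] yaw 88.32 axis tilt 0.19 F [-0.7 -0.2 -0.6] w 0.0005
spin needed 0.43
slide now axes [ 0.1833 -0.0003  0.1674]
slide after spin [ 0.1839 -0.0018  0.1668]
```

View pics/s25.png

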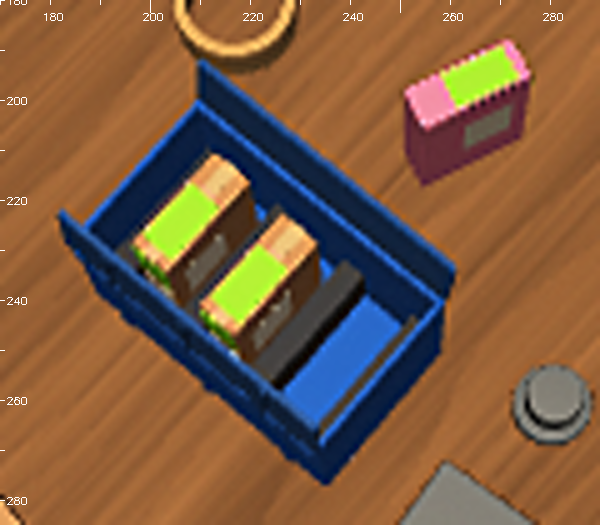

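View pics/t25.png

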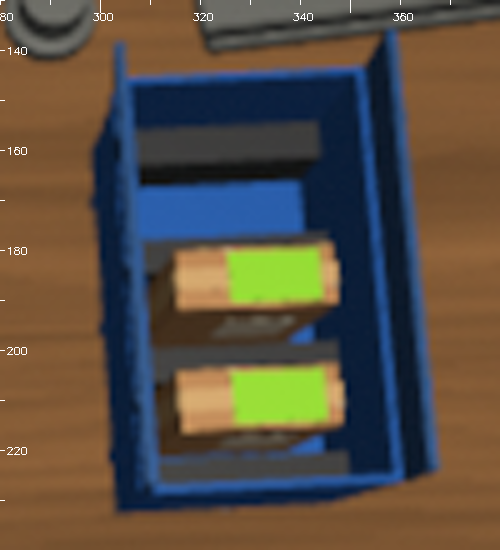

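Request:
servo_tool(increments=[{"slide": [0.045,0,0],"spin": 0.4},{"slide": [0.045,0,0],"spin": 0},{"slide": [0.045,0,0],"spin": 0},{"slide": [0.04,0,0],"spin": 0},{"slide": [0.01,-0.002,0],"spin": 0},{"slide": [0,0,0.04],"spin": 0},{"slide": [0,0,0.04],"spin": 0},{"slide": [0,0,0.04],"spin": 0}])

```text
clock: 35.25
position: [0.5752, 0.3156, 0.2462]
ee_rot: [0.001, 0.722, 0.692, 0.0]
contact_force: [0.1, 0.5, -0.3]
width: -0.0003
```

Request:
servo_tool(increments=[{"slide": [0,0,0.02],"spin": 0},{"slide": [0,0,0.02],"spin": 0},{"slide": [0,0,0],"spin": 0},{"slide": [0,0,0],"spin": 0}])

```text
clock: 35.65
position: [0.5753, 0.3159, 0.2076]
ee_rot: [0.0, 0.722, 0.691, -0.0]
contact_force: [0.0, 0.6, 0.5]
width: -0.0002
```

```bash
python3 - <<'E'
from h import *
go(rack([.120,-.04,.149]),RACK[2])
E
```

```text
t 35.65 pos [0.5753 0.3159 0.2076] yaw 87.48 axis tilt 0.04 F [0.  0.6 0.5] w -0.0002
spin needed -0.42
slide now axes [ 0.0014 -0.0017  0.0586]
slide after spin [ 0.0014 -0.0017  0.0586]
```

Request:
servo_tool(increments=[{"slide": [0,-0.003,0.02],"spin": -0.4},{"slide": [0,0,0.02],"spin": 0},{"slide": [0,0,0.018],"spin": 0},{"slide": [0,0,0],"spin": 0},{"slide": [-0.01,0,0],"spin": 0},{"slide": [-0.01,0,0],"spin": 0},{"slide": [-0.01,0,0],"spin": 0},{"slide": [-0.01,0,0],"spin": 0}])

```text
clock: 36.45
position: [0.5712, 0.2764, 0.1507]
ee_rot: [0.0, 0.72, 0.694, 0.001]
contact_force: [0.1, 1.6, 1.1]
width: 0.0003
```

```bash
python3 - <<'E'
from h import *
go(rack([.02,-.04,.149]),RACK[2])
s=eyes.get_image("side");crop(s,(225,70,350,195),4,"pics/s26.png")
E
```

```text
t 36.45 pos [0.5712 0.2764 0.1507] yaw 87.9 axis tilt 0.16 F [0.1 1.6 1.1] w 0.0003
spin needed 0.01
slide now axes [-0.059   0.001   0.0016]
slide after spin [-0.059   0.001   0.0017]
```

View pics/s26.png

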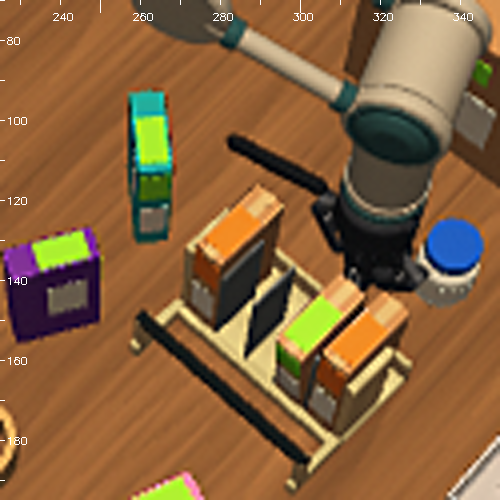

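Request:
servo_tool(increments=[{"slide": [-0.01,0,0],"spin": 0},{"slide": [-0.01,0,0],"spin": 0},{"slide": [-0.01,0,0],"spin": 0},{"slide": [-0.01,0,0],"spin": 0},{"slide": [-0.01,0,0],"spin": 0},{"slide": [-0.01,0,0],"spin": 0},{"slide": [0,0,0],"spin": 0},{"slide": [0,0,0],"spin": 0}])

```text
clock: 37.3
position: [0.5683, 0.2169, 0.1492]
ee_rot: [-0.0, 0.72, 0.694, 0.0]
contact_force: [-0.3, 0.4, -0.1]
width: -0.0
```

Request:
servo_tool(increments=[{"slide": [0,0,0],"spin": 0},{"slide": [0,0,-0.03],"spin": 0},{"slide": [0,0,-0.04],"spin": 0},{"slide": [0,0,-0.04],"spin": 0},{"slide": [0,0,0],"spin": 0},{"slide": [0,0,0],"spin": 0}])

```text
clock: 37.9
position: [0.5687, 0.2177, 0.2604]
ee_rot: [0.001, 0.719, 0.694, 0.001]
contact_force: [-0.3, -0.1, -0.6]
width: -0.0002
```

```bash
python3 - <<'E'
from h import *
f=lean(-.04); g=f(.044,.130); g[2]-=.0187
t=eyes.get_image("top");s=eyes.get_image("side")
go([g[0],g[1],.119],RACK[2])
ov("top",t,[(42,(255,0,255))],-.04,(140,150,230,240),5,"pics/t27.png")
ov("side",s,[(42,(255,0,255))],-.04,(235,100,335,195),6,"pics/s27.png")
E
```

```text
t 38.0 pos [0.5675 0.2172 0.258 ] yaw 87.96 axis tilt 0.14 F [-0.4  0.   0.1] w -0.0005
spin needed 0.06
slide now axes [-0.0729  0.0027  0.139 ]
slide after spin [-0.073   0.0025  0.139 ]
```

View pics/t27.png

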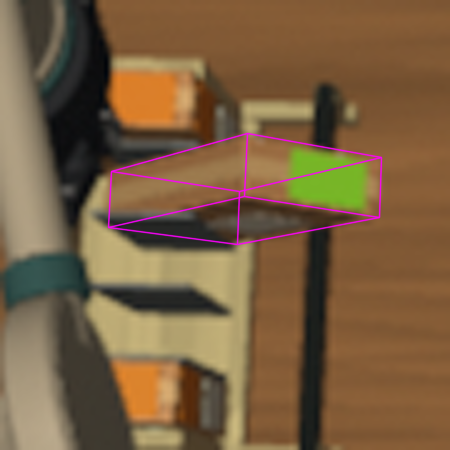

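View pics/s27.png

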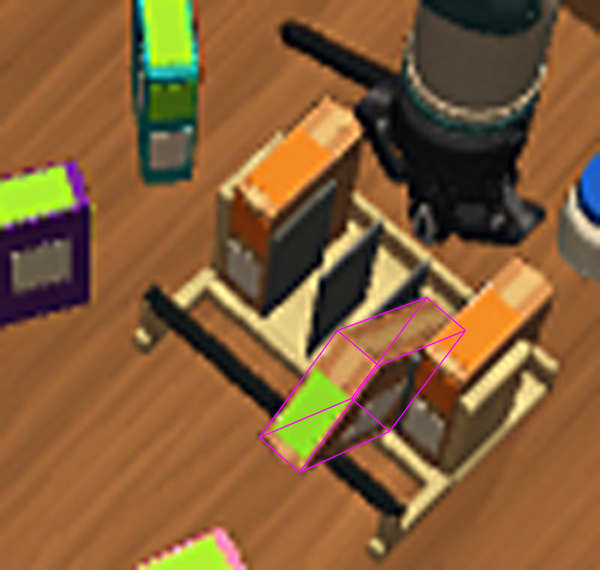

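Request:
servo_tool(increments=[{"slide": [-0.037,0.001,0],"spin": 0},{"slide": [-0.036,0,0],"spin": 0},{"slide": [0,0,0],"spin": 0},{"slide": [0,0,0.03],"spin": 0},{"slide": [0,0,0.04],"spin": 0},{"slide": [0,0,0.04],"spin": 0},{"slide": [0,0,0.02],"spin": 0},{"slide": [0,0,0.01],"spin": 0}], hand=0.75, newtons=20)

```text
clock: 38.8
position: [0.5642, 0.1445, 0.1154]
ee_rot: [-0.002, 0.72, 0.694, -0.003]
contact_force: [-0.6, -0.0, 0.2]
width: 0.0641
```

Request:
servo_tool(increments=[{"slide": [0,0,0],"spin": 0},{"slide": [0,0,0],"spin": 0},{"slide": [0,0,0],"spin": 0}])

```text
clock: 39.1
position: [0.5678, 0.1445, 0.1207]
ee_rot: [0.001, 0.72, 0.694, 0.001]
contact_force: [0.3, 0.3, 0.2]
width: 0.064
```

```bash
python3 - <<'E'
from h import *
f=lean(-.04); g=f(.044,.130); g[2]-=.0187
go(g,RACK[2])
E
```

```text
t 39.1 pos [0.5678 0.1445 0.1207] yaw 87.94 axis tilt 0.17 F [0.3 0.3 0.2] w 0.064
spin needed 0.04
slide now axes [-0.0003 -0.0005  0.0014]
slide after spin [-0.0003 -0.0005  0.0014]
```

Request:
servo_tool(increments=[{"slide": [0,0,0],"spin": 0},{"slide": [0,0,0],"spin": 0},{"slide": [0,0,0],"spin": 0},{"slide": [0,0,0],"spin": 0},{"slide": [0,0,0],"spin": 0},{"slide": [0,0,0],"spin": 0}], hand=0.2, newtons=25)

```text
clock: 39.7
position: [0.5674, 0.1442, 0.1202]
ee_rot: [0.001, 0.72, 0.694, 0.001]
contact_force: [0.6, -0.5, 5.4]
width: 0.0338
```

```bash
python3 - <<'E'
from h import *
f=lean(-.04); g=f(.044,.130); g[2]-=.0187
go(g,RACK[2])
E
```

```text
t 39.7 pos [0.5674 0.1442 0.1202] yaw 87.92 axis tilt 0.11 F [ 0.6 -0.5  5.4] w 0.0338
spin needed 0.03
slide now axes [-0.0001 -0.      0.0008]
slide after spin [-0.0001 -0.      0.0008]
```

Request:
servo_tool(increments=[{"slide": [0,0,-0.015],"spin": 0},{"slide": [0,0,-0.025],"spin": 0},{"slide": [0,0,-0.035],"spin": 0},{"slide": [0,0,-0.04],"spin": 0},{"slide": [0,0,-0.04],"spin": 0},{"slide": [0,0,-0.04],"spin": 0},{"slide": [0,0,-0.03],"spin": 0},{"slide": [0,0,0],"spin": 0}])

```text
clock: 40.5
position: [0.5682, 0.1443, 0.3481]
ee_rot: [0.002, 0.72, 0.694, 0.003]
contact_force: [0.3, -0.1, -1.9]
width: 0.0339
```

```bash
python3 - <<'E'
from h import *
go(rack([-.205,.045,.118]),RACK[2])
E
```

```text
t 40.5 pos [0.5682 0.1443 0.3481] yaw 87.94 axis tilt 0.44 F [ 0.3 -0.1 -1.9] w 0.0339
spin needed 0.04
slide now axes [-0.152  -0.0878  0.2294]
slide after spin [-0.1518 -0.0859  0.2301]
```

Request:
servo_tool(increments=[{"slide": [-0.035,-0.01,0],"spin": 0},{"slide": [-0.04,-0.025,0],"spin": 0},{"slide": [-0.04,-0.027,0],"spin": 0},{"slide": [-0.035,-0.024,0],"spin": 0},{"slide": [0,0,0],"spin": 0},{"slide": [0,0,0.03],"spin": 0},{"slide": [0,0,0.04],"spin": 0},{"slide": [0,0,0.04],"spin": 0}], newtons=20)

```text
clock: 41.3
position: [0.4744, -0.0023, 0.2314]
ee_rot: [-0.001, 0.72, 0.694, -0.0]
contact_force: [1.2, -0.6, -3.1]
width: 0.0338
```

Request:
servo_tool(increments=[{"slide": [0,0,0.04],"spin": 0},{"slide": [0,0,0.03],"spin": 0},{"slide": [0,0,0.02],"spin": 0},{"slide": [0,0,0.01],"spin": 0},{"slide": [0,0,0],"spin": 0},{"slide": [0,0,0],"spin": 0}])

```text
clock: 41.9
position: [0.4757, -0.0025, 0.1344]
ee_rot: [0.0, 0.72, 0.694, 0.0]
contact_force: [0.4, 1.0, -1.6]
width: 0.034
```

```bash
python3 - <<'E'
from h import *
go(rack([-.185,.045,.118]),RACK[2])
p,R,_=tool(); g=p+[0,0,.0187]
s=eyes.get_image("side"); ovh("side",s,[(held(g,42,RACK[2],.044,.13),(255,0,255))],(205,90,315,210),5,"pics/s28.png")
E
```

```text
t 41.9 pos [ 0.4757 -0.0025  0.1344] yaw 87.94 axis tilt 0.01 F [ 0.4  1.  -1.6] w 0.034
spin needed 0.05
slide now axes [0.0183 0.0012 0.0164]
slide after spin [0.0183 0.0012 0.0164]
```

View pics/s28.png

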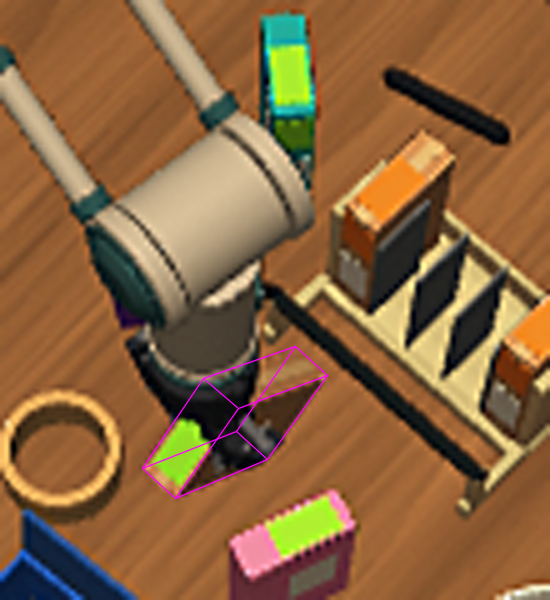

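Request:
servo_tool(increments=[{"slide": [0,0,0.01],"spin": 0},{"slide": [0,0,0.006],"spin": 0},{"slide": [0.01,0,0],"spin": 0},{"slide": [0.008,0,0],"spin": 0},{"slide": [0.006,0,-0.001],"spin": 0},{"slide": [0.006,0,-0.002],"spin": 0},{"slide": [0.005,0,-0.001],"spin": 0},{"slide": [0.005,0,-0.001],"spin": 0}])

```text
clock: 42.75
position: [0.4769, 0.0374, 0.1236]
ee_rot: [0.0, 0.72, 0.694, -0.0]
contact_force: [0.1, -2.3, -2.8]
width: 0.0338
```

Request:
servo_tool(increments=[{"slide": [0.005,0,-0.001],"spin": 0},{"slide": [0.005,0,-0.001],"spin": 0},{"slide": [0.006,0,-0.002],"spin": 0},{"slide": [0.006,0,-0.002],"spin": 0},{"slide": [0.006,0,-0.001],"spin": 0},{"slide": [0.006,0,-0.001],"spin": 0},{"slide": [0.006,0,0],"spin": 0},{"slide": [0.006,0,0],"spin": 0}])

```text
clock: 43.55
position: [0.4785, 0.0836, 0.1314]
ee_rot: [0.0, 0.72, 0.694, -0.0]
contact_force: [0.7, -4.8, -0.8]
width: 0.0335
```

Request:
servo_tool(increments=[{"slide": [0.005,0,0],"spin": 0},{"slide": [0.004,0,0],"spin": 0},{"slide": [0,0,0],"spin": 0},{"slide": [0,0,0],"spin": 0}])

```text
clock: 43.95
position: [0.4788, 0.0929, 0.1312]
ee_rot: [-0.0, 0.72, 0.694, 0.0]
contact_force: [0.6, -1.9, -1.1]
width: 0.0339
```

```bash
python3 - <<'E'
from h import *
go(None)
p,R,_=tool(); g=p+[0,0,.0187]
s=eyes.get_image("side"); ovh("side",s,[(held(g,0,RACK[2],.044,.13),(255,0,255))],(225,100,310,200),6,"pics/s29.png")
E
```

```text
t 43.95 pos [0.4788 0.0929 0.1312] yaw 87.92 axis tilt 0.07 F [ 0.6 -1.9 -1.1] w 0.0339
```

View pics/s29.png

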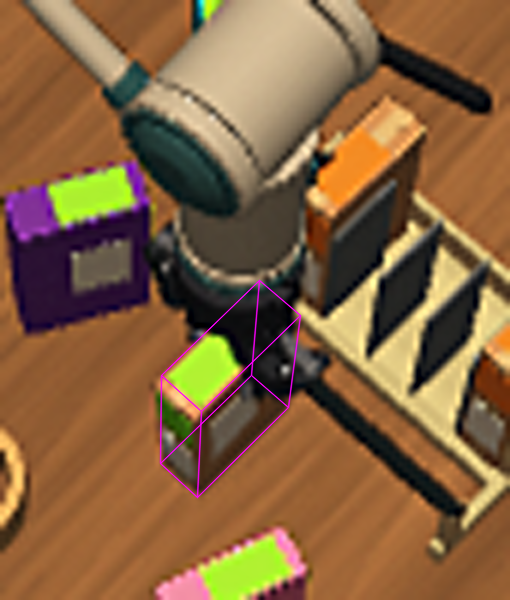

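Request:
servo_tool(increments=[{"slide": [-0.01,0,0],"spin": 0},{"slide": [-0.01,0,0],"spin": 0},{"slide": [0,0,-0.03],"spin": 0},{"slide": [0,0,-0.045],"spin": 0},{"slide": [0,0,-0.045],"spin": 0},{"slide": [0,0,-0.045],"spin": 0},{"slide": [0,0,-0.045],"spin": 0},{"slide": [0,0,-0.04],"spin": 0}], newtons=40)

```text
clock: 44.8
position: [0.4778, 0.0718, 0.3836]
ee_rot: [0.0, 0.72, 0.694, 0.001]
contact_force: [1.2, -0.6, -3.4]
width: 0.0335
```

```bash
python3 - <<'E'
from h import *
s=eyes.get_image("side");t=eyes.get_image("top")
go(tote([0,-.066,.385]),TOTE[2])
crop(t,(280,130,380,240),5,"pics/t30.png");crop(s,(170,90,310,285),3,"pics/s30.png")
E
```

```text
t 44.9 pos [0.4804 0.0719 0.3873] yaw 87.9 axis tilt 0.71 F [-0.4  0.2 -2.5] w 0.0338
spin needed -3.2
slide now axes [-0.2866  0.1539  0.0038]
slide after spin [-0.2948  0.1377  0.0023]
```

View pics/t30.png

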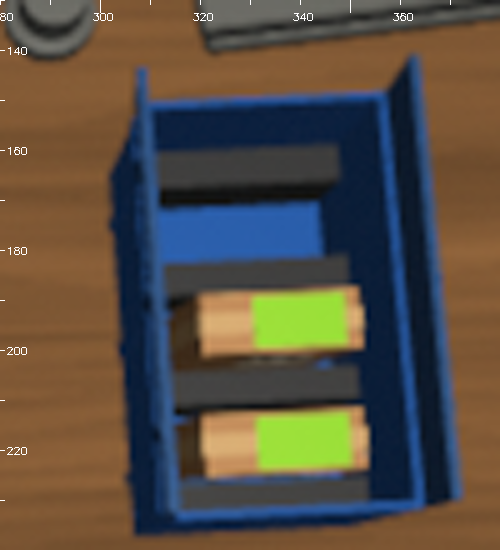

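View pics/s30.png

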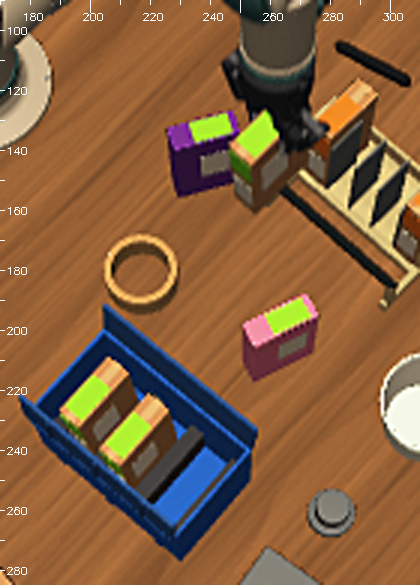

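```bash
cat > refit.py <<'E'
from fit0 import *
def refit(t,s,oldt,olds,pose,gu):
    obs={}
    for n,new,old,box in (("top",t,oldt,(292,132,378,240)),("side",s,olds,(172,185,272,285))):
        x0,y0,x1,y1=box
        W=np.float32([[1,0,gu[n][0]],[0,1,gu[n][1]]])
        a=cv2.cvtColor(old,6);b=cv2.cvtColor(new,6)
        mask=np.zeros_like(a)
        F=frame([pose[0],pose[1],0],pose[2])
        R=[(x,y,h) for h in(0,.17) for x in(-.07,.07) for y in(-.118,.118)]
        hull=cv2.convexHull(proj(n,F(R)).astype(np.float32)).astype(int); cv2.fillConvexPoly(mask,hull,255)
        # template = old masked, warp maps old coords->new coords
        cc,W=cv2.findTransformECC(a,b,W,cv2.MOTION_AFFINE,(3,300,1e-7),mask,3)
        P=np.array([(x,y,.164) for x in(-.067,.067) for y in(-.115,.115)])
        uv=proj(n,F(P)); uv2=uv@W[:,:2].T+W[:,2]; obs[n]=(P,uv2); print(n,round(cc,4),W.round(3).tolist(),(uv2-uv).round(1).tolist())
    r,e=fit(obs,pose); print("tote",r.round(4),"res",np.abs(e).max())
    for n in obs: print(n,fit({n:obs[n]},pose)[0].round(4))
    return r
E
python3 - <<'E'
from refit import *
# make reference with two cartons: crops were saved at 5x; use full images from now and downsample t25/s25? rebuild
t=eyes.get_image("top");s=eyes.get_image("side")
cv2.imwrite("pics/top31.png",t);cv2.imwrite("pics/side31.png",s)
def paste(fn,box,base,sc):
    c=cv2.imread(fn); x0,y0,x1,y1=box; o=base.copy(); o[y0:y1,x0:x1]=cv2.resize(c,(x1-x0,y1-y0),interpolation=cv2.INTER_AREA); return o
oldt=paste("pics/t25.png",(280,130,380,240),cv2.imread("pics/top0.png"),5)
olds=paste("pics/s25.png",(170,180,290,285),cv2.imread("pics/side0.png"),5)
r=refit(t,s,oldt,olds,[.5577,-.2215,1.590],{"top":(4.2,5.3),"side":(-5,0)})
G=frame([r[0],r[1],0],r[2])
for n,im,b in(("top",t,(285,125,385,245)),("side",s,(165,180,275,290))):
    P=G([(x,y,.164) for x,y in((-.067,-.115),(.067,-.115),(.067,.115),(-.067,.115))]);Q=G([(x,y,.156) for x,y in((-.044,-.083),(.044,-.083),(.044,-.049),(-.044,-.049))])
    ovh(n,im,[(np.r_[P,Q],(255,0,255))],b,5,f"pics/{n}31o.png")
E
```

```text
top 0.9719 [[1.0160000324249268, 0.004000000189989805, -1.656999945640564], [0.023000000044703484, 1.0440000295639038, -8.928000450134277]] [[4.7, 5.6], [5.2, 9.4], [4.0, 4.5], [4.4, 8.3]]
side 0.9944 [[0.9950000047683716, -0.00800000037997961, -1.8680000305175781], [-0.00800000037997961, 0.9980000257492065, 2.130000114440918]] [[-5.1, -0.2], [-4.6, 0.2], [-5.0, -0.4], [-4.5, 0.1]]
tote [ 0.5407 -0.2327  1.5877] res 3.0
top [ 0.5381 -0.2329  1.5857]
side [ 0.545  -0.2325  1.5911]
```

View pics/top31o.png

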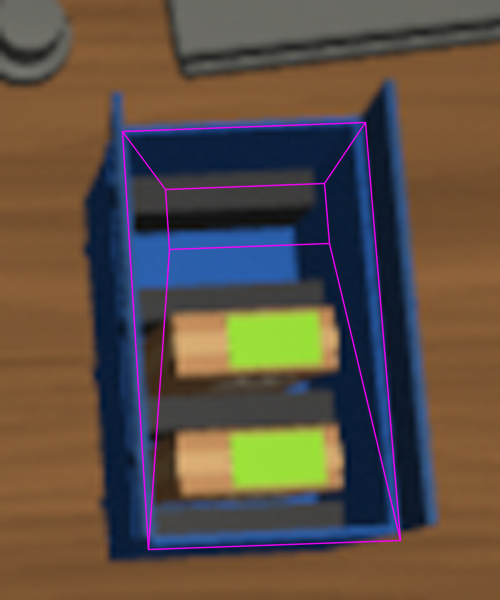

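View pics/side31o.png

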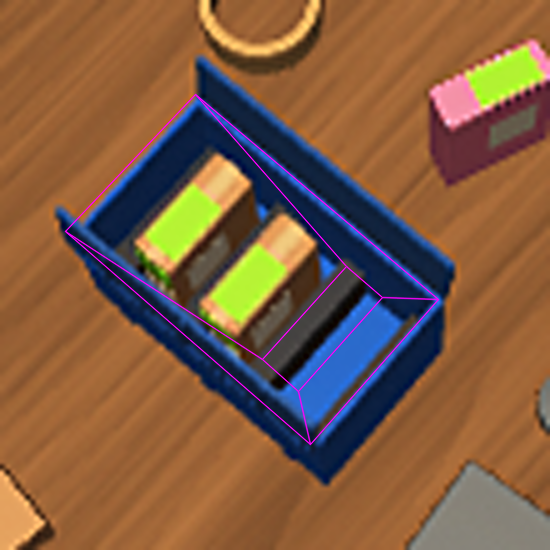

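```bash
python3 - <<'E'
from fit0 import *
q=lambda L,x,y,s:[[(a+.5)/s+x-.5,(b+.5)/s+y-.5] for a,b in L]
P=[(.067,-.115,.164),(-.067,-.115,.164),(-.067,.115,.164),(.067,.115,.164)]
for L in ([(130,79),(362,67),(402,477),(155,490)],[(151,105),(384,92),(424,505),(177,518)]):
    print(fit({"top":(P,q(L,280,130,5))},[.55,-.22,1.59]))
t=cv2.imread("pics/top31.png");
a=cv2.cvtColor(cv2.imread("pics/t25.png"),6);
b=cv2.cvtColor(t[125:250,275:385],6); a=cv2.resize(a,(100,110),interpolation=cv2.INTER_AREA)
W=np.float32([[1,0,5+4.2],[0,1,5+5.3]]);m=np.zeros_like(a);m[8:102,18:92]=255
cc,W=cv2.findTransformECC(a,b,W,cv2.MOTION_EUCLIDEAN,(3,300,1e-7),m,1);print(cc,W)
E
```

```text
(array([ 0.55862646, -0.22202576,  1.59707439]), array([[-1.1, -0.7],
       [ 0.8, -0.4],
       [ 0.5,  0.6],
       [-0.3,  0.4]]))
(array([ 0.5436617 , -0.23300619,  1.596769  ]), array([[-1.1, -0.7],
       [ 0.8, -0.3],
       [ 0.6,  0.6],
       [-0.3,  0.3]]))Traceback (most recent call last):
  File "<stdin>", line 10, in <module>
cv2.error: OpenCV(4.12.0) /io/opencv/modules/core/src/arithm.cpp:662: error: (-209:Sizes of input arguments do not match) The operation is neither 'array op array' (where arrays have the same size and the same number of channels), nor 'array op scalar', nor 'scalar op array' in function 'arithm_op'
```

```bash
sed -i 's/^TOTE=.*/TOTE=[.5435,-.2325,1.592]/' h.py; python3 - <<'E'
from h import *
t=cv2.imread("pics/top31.png");s=cv2.imread("pics/side31.png")
G=frame([TOTE[0],TOTE[1],0],TOTE[2])
for n,im,b in(("top",t,(285,125,385,245)),("side",s,(165,180,275,290))):
    P=G([(x,y,.164) for x,y in((-.067,-.115),(.067,-.115),(.067,.115),(-.067,.115))])
    Q=G([(x,y,.006) for x,y in((-.063,-.089),(.063,-.089),(.063,-.043),(-.063,-.043))])
    Z=np.zeros((4,3))
    ovh(n,im,[(np.r_[P,P],(255,0,255)),(np.r_[Q,Q],(0,255,255))],b,5,f"pics/{n}32o.png")
go(tote([0,-.066,.385]),TOTE[2])
E
```

```text
t 45.0 pos [0.478  0.0719 0.3815] yaw 87.89 axis tilt 0.07 F [-0.4  0.4 -3.2] w 0.0335
spin needed -3.32
slide now axes [-0.2979  0.1425 -0.0035]
slide after spin [-0.3057  0.125  -0.0035]
```

View pics/top32o.png

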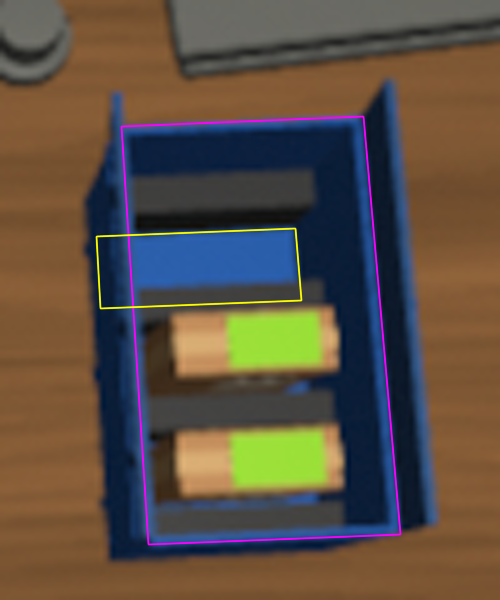

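View pics/side32o.png

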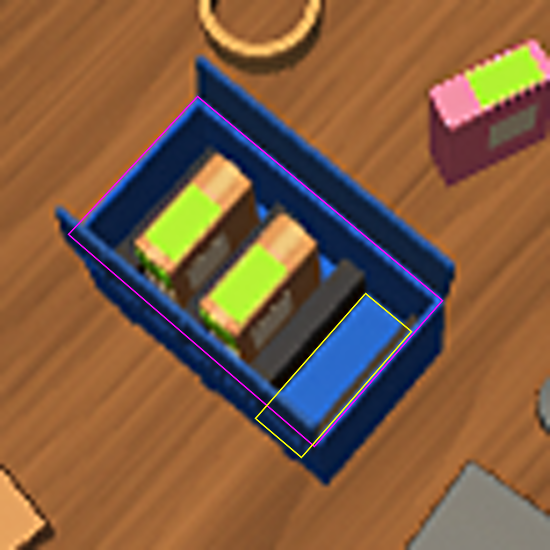

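Request:
servo_tool(increments=[{"slide": [0,0,0],"spin": -3.3},{"slide": [-0.03,0.016,0],"spin": 0},{"slide": [-0.045,0.018,0],"spin": 0},{"slide": [-0.045,0.018,0],"spin": 0},{"slide": [-0.045,0.018,0],"spin": 0},{"slide": [-0.045,0.018,0],"spin": 0},{"slide": [-0.045,0.018,0],"spin": 0},{"slide": [-0.03,0.014,0],"spin": 0}])

```text
clock: 45.8
position: [0.6039, -0.2136, 0.3774]
ee_rot: [-0.002, 0.7, 0.714, -0.001]
contact_force: [-0.3, 0.1, -3.3]
width: 0.0336
```

Request:
servo_tool(increments=[{"slide": [-0.02,0.005,0],"spin": 0},{"slide": [0,0,0],"spin": 0},{"slide": [0,0,0],"spin": 0},{"slide": [0,0,0],"spin": 0}])

```text
clock: 46.2
position: [0.6089, -0.2289, 0.3802]
ee_rot: [-0.001, 0.699, 0.715, -0.0]
contact_force: [0.5, 1.0, -1.6]
width: 0.0334
```

```bash
python3 - <<'E'
from h import *
go(tote([0,-.066,.1173]),TOTE[2])
s=eyes.get_image("side");crop(s,(165,150,285,285),4,"pics/s33.png")
E
```

```text
t 46.2 pos [ 0.6089 -0.2289  0.3802] yaw 91.27 axis tilt 0.17 F [ 0.5  1.  -1.6] w 0.0334
spin needed 0.06
slide now axes [-0.0028  0.0011  0.2629]
slide after spin [-0.0022  0.0006  0.2629]
```

View pics/s33.png

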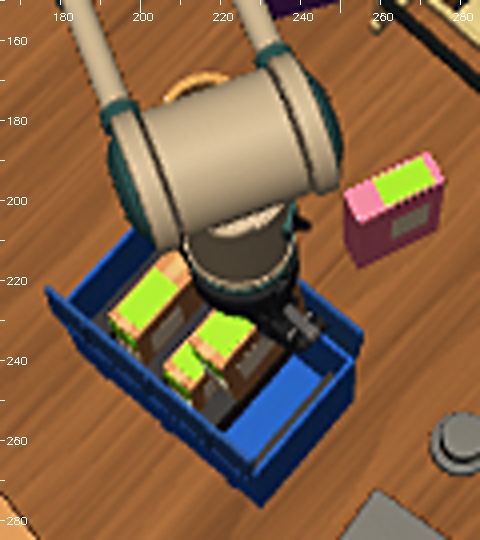

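Request:
servo_tool(increments=[{"slide": [-0.002,0.001,0.02],"spin": 0},{"slide": [0,0,0.03],"spin": 0},{"slide": [0,0,0.03],"spin": 0},{"slide": [0,0,0.03],"spin": 0},{"slide": [0,0,0.03],"spin": 0},{"slide": [0,0,0.02],"spin": 0},{"slide": [0,0,0.02],"spin": 0},{"slide": [0,0,0],"spin": 0}])

```text
clock: 47.05
position: [0.6084, -0.2297, 0.1985]
ee_rot: [-0.003, 0.699, 0.715, -0.001]
contact_force: [-0.3, 0.8, -2.4]
width: 0.0333
```

```bash
python3 - <<'E'
from h import *
go(tote([0,-.066,.1173]),TOTE[2])
s=eyes.get_image("side");crop(s,(165,150,285,285),4,"pics/s34.png")
go(tote([0,-.066,.1173]),TOTE[2])
E
```

```text
t 47.05 pos [ 0.6084 -0.2297  0.1985] yaw 91.31 axis tilt 0.38 F [-0.3  0.8 -2.4] w 0.0333
spin needed 0.1
slide now axes [-0.0017  0.0015  0.0812]
slide after spin [-0.0014  0.001   0.0812]
t 47.1 pos [ 0.6096 -0.2304  0.2005] yaw 91.3 axis tilt 0.17 F [ 0.6 -0.4 -2.4] w 0.0335
spin needed 0.09
slide now axes [-0.0008  0.0001  0.0832]
slide after spin [-0.0007 -0.0001  0.0832]
```

View pics/s34.png

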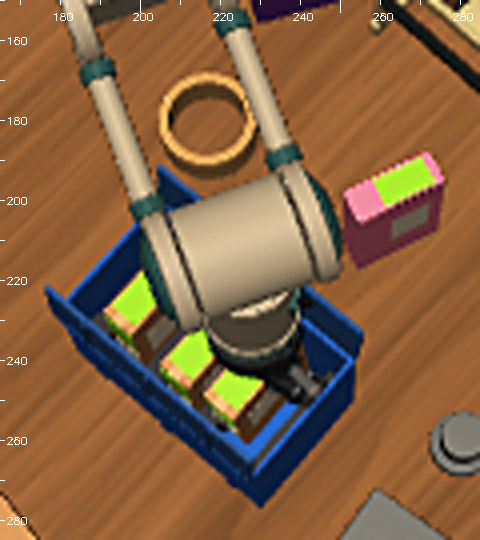

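Request:
servo_tool(increments=[{"slide": [0,0,0.02],"spin": 0},{"slide": [0,0,0.02],"spin": 0},{"slide": [0,0,0.015],"spin": 0},{"slide": [0,0,0.01],"spin": 0},{"slide": [0,0,0.01],"spin": 0},{"slide": [0,0,0],"spin": 0}])

```text
clock: 47.7
position: [0.6103, -0.2316, 0.1258]
ee_rot: [-0.001, 0.699, 0.715, -0.0]
contact_force: [0.1, -0.3, -1.7]
width: 0.0334
```

Request:
servo_tool(increments=[{"slide": [0,0,0.004],"spin": 0},{"slide": [0,0,0.003],"spin": 0},{"slide": [0,0,0.002],"spin": 0},{"slide": [0,0,0],"spin": 0}])

```text
clock: 48.1
position: [0.6112, -0.232, 0.1196]
ee_rot: [0.001, 0.699, 0.715, 0.0]
contact_force: [-1.4, 1.1, 5.6]
width: 0.0332
```

On the floor. Release, rise, look.

Request:
servo_tool(increments=[{"slide": [0,0,0],"spin": 0},{"slide": [0,0,0],"spin": 0},{"slide": [0,0,0],"spin": 0},{"slide": [0,0,0],"spin": 0}], hand=0.52)

```text
clock: 48.5
position: [0.6096, -0.2323, 0.1189]
ee_rot: [0.0, 0.699, 0.715, -0.001]
contact_force: [-4.9, -0.2, 6.0]
width: 0.0444
```

Request:
servo_tool(increments=[{"slide": [0,0,-0.02],"spin": 0},{"slide": [0,0,-0.03],"spin": 0},{"slide": [0,0,-0.04],"spin": 0},{"slide": [0,0,-0.04],"spin": 0},{"slide": [0,0,-0.04],"spin": 0},{"slide": [0,0,-0.04],"spin": 0},{"slide": [0,0,-0.03],"spin": 0}])

```text
clock: 49.2
position: [0.6112, -0.2323, 0.3611]
ee_rot: [0.002, 0.7, 0.715, 0.001]
contact_force: [0.7, -0.6, 0.4]
width: 0.0441
```

Request:
servo_tool(increments=[{"slide": [0.04,-0.01,0],"spin": 0},{"slide": [0.045,-0.01,0],"spin": 0},{"slide": [0.045,-0.01,0],"spin": 0},{"slide": [0.045,-0.01,0],"spin": 0},{"slide": [0.045,-0.01,0],"spin": 0},{"slide": [0.02,0,0],"spin": 0},{"slide": [0,0,0],"spin": 0}], hand=0)

```text
clock: 49.9
position: [0.5551, 0.0098, 0.3584]
ee_rot: [0.001, 0.698, 0.716, 0.001]
contact_force: [0.1, -0.4, 0.5]
width: 0.0002
```

```bash
python3 - <<'E'
from h import *
go(None)
s=eyes.get_image("side");t=eyes.get_image("top")
cv2.imwrite("pics/top35.png",t);cv2.imwrite("pics/side35.png",s)
crop(s,(165,150,285,285),4,"pics/s35.png");crop(t,(280,130,385,245),5,"pics/t35.png")
E
```

```text
t 49.9 pos [0.5551 0.0098 0.3584] yaw 91.47 axis tilt 0.15 F [ 0.1 -0.4  0.5] w 0.0002
```

View pics/s35.png

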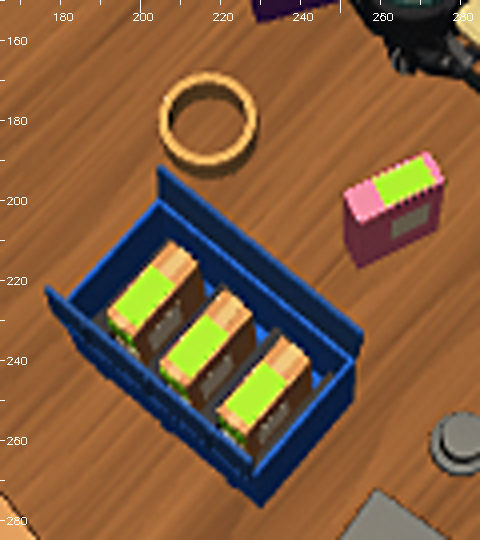

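View pics/t35.png

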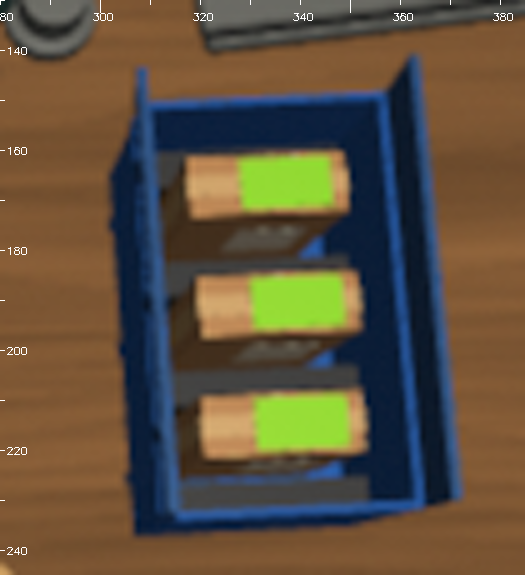

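```bash
python3 - <<'E'
from h import *
go(tote([.135,0,.214]),TOTE[2])
for x in (.083,.055): print(tote([x,0,.2]))
im=cv2.imread("pics/top35.png")
# flap edge angle estimate: project edges for angles
for a in (1.4,1.57,1.75,1.95):
    for sgn in (1,-1):
        P=[tote([sgn*(.067-.066*np.cos(a)),y,.164+.066*np.sin(a)]) for y in(-.115,.115)]
        print(a,sgn,proj("top",P).round(1).tolist(),proj("side",P).round(1).tolist())
E
```

```text
t 50.0 pos [0.5557 0.0069 0.3578] yaw 91.28 axis tilt 0.11 F [-0.2 -0.3 -0.1] w -0.0001
spin needed 0.07
slide now axes [-0.1038 -0.0176  0.1439]
slide after spin [-0.104  -0.0173  0.1438]
[ 0.54174023 -0.14951866  0.2       ]
[ 0.54233389 -0.17751236  0.2       ]
1.4 1 [[316.4, 142.6], [322.7, 231.6]] [[250.9, 237.6], [200.1, 195.2]]
1.4 -1 [[359.4, 140.9], [367.5, 229.7]] [[228.8, 262.8], [177.8, 219.0]]
1.57 1 [[312.2, 142.6], [318.3, 231.8]] [[253.1, 235.0], [202.3, 192.8]]
1.57 -1 [[363.8, 140.6], [372.0, 229.5]] [[226.6, 265.3], [175.4, 221.3]]
1.75 1 [[307.6, 142.9], [313.5, 232.0]] [[255.3, 232.5], [204.6, 190.5]]
1.75 -1 [[368.3, 140.5], [376.7, 229.4]] [[224.2, 268.1], [173.1, 224.0]]
1.95 1 [[302.5, 143.5], [308.2, 232.3]] [[257.8, 230.0], [207.2, 188.2]]
1.95 -1 [[372.7, 140.8], [381.3, 229.3]] [[221.7, 271.2], [170.6, 227.0]]
```

Request:
servo_tool(increments=[{"slide": [-0.03,-0.006,0],"spin": 0},{"slide": [-0.04,-0.006,0],"spin": 0},{"slide": [-0.034,-0.005,0],"spin": 0},{"slide": [0,0,0],"spin": 0},{"slide": [0,0,0.04],"spin": 0},{"slide": [0,0,0.04],"spin": 0},{"slide": [0,0,0.04],"spin": 0},{"slide": [0,0,0.024],"spin": 0}])

```text
clock: 50.8
position: [0.5392, -0.0978, 0.2101]
ee_rot: [-0.002, 0.7, 0.714, -0.001]
contact_force: [-0.1, -1.1, -0.1]
width: -0.0002
```

```bash
python3 - <<'E'
from h import *
s=eyes.get_image("side");crop(s,(165,130,285,285),4,"pics/s36.png")
go(tote([.083,0,.214]),TOTE[2])
E
```

```text
t 50.85 pos [ 0.5374 -0.0971  0.2069] yaw 91.14 axis tilt 0.6 F [-1.6  1.1 -1.4] w 0.0004
spin needed -0.07
slide now axes [-0.0524  0.0032 -0.0073]
slide after spin [-0.0525  0.0032 -0.0071]
```

View pics/s36.png

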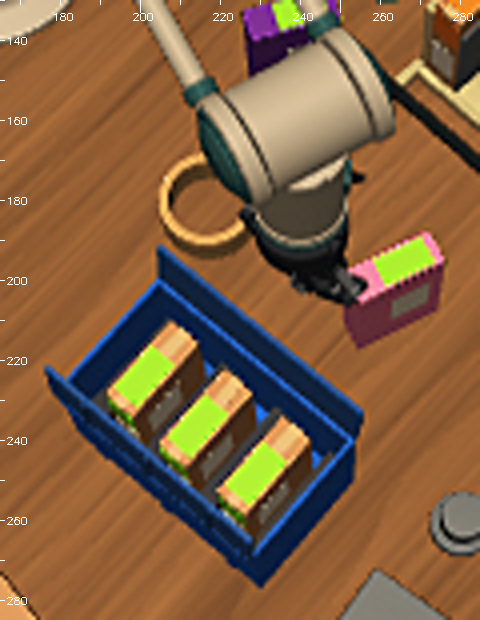

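Request:
servo_tool(increments=[{"slide": [-0.02,0,0],"spin": 0},{"slide": [-0.02,0,0],"spin": 0},{"slide": [-0.012,0,0],"spin": 0},{"slide": [-0.01,0,0],"spin": 0},{"slide": [-0.01,0,0.001],"spin": 0},{"slide": [-0.008,0,0.002],"spin": 0},{"slide": [-0.006,0,0.003],"spin": 0},{"slide": [-0.006,0,0.004],"spin": 0}])

```text
clock: 51.65
position: [0.543, -0.1898, 0.2033]
ee_rot: [0.0, 0.699, 0.715, 0.0]
contact_force: [0.6, 3.1, 0.8]
width: 0.0004
```

```bash
python3 - <<'E'
from h import *
s=eyes.get_image("side");crop(s,(165,130,285,285),4,"pics/s37.png")
go(tote([.043,0,.205]),TOTE[2])
E
```

```text
t 51.7 pos [ 0.5427 -0.1907  0.2024] yaw 91.23 axis tilt 0.07 F [ 1.2 -0.3  1.7] w 0.0001
spin needed 0.01
slide now axes [ 0.0012 -0.0001 -0.0026]
slide after spin [ 0.0012 -0.0001 -0.0026]
```

View pics/s37.png

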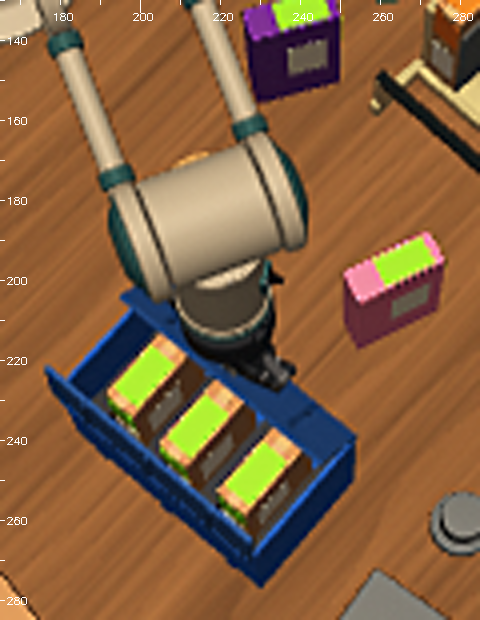

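Flap folding nicely (already past half). Continue down.

Request:
servo_tool(increments=[{"slide": [-0.005,0,0.005],"spin": 0},{"slide": [-0.005,0,0.006],"spin": 0},{"slide": [-0.004,0,0.006],"spin": 0},{"slide": [-0.003,0,0.006],"spin": 0},{"slide": [-0.002,0,0.006],"spin": 0},{"slide": [-0.001,0,0.005],"spin": 0},{"slide": [0,0,0],"spin": 0}])

```text
clock: 52.4
position: [0.5429, -0.2097, 0.1691]
ee_rot: [0.0, 0.699, 0.715, -0.0]
contact_force: [-0.1, -1.1, -0.1]
width: -0.0003
```

```bash
python3 - <<'E'
from h import *
go(tote([.023,0,.168]),TOTE[2])
E
```

```text
t 52.4 pos [ 0.5429 -0.2097  0.1691] yaw 91.24 axis tilt 0.05 F [-0.1 -1.1 -0.1] w -0.0003
spin needed 0.03
slide now axes [0.0002 0.0001 0.0011]
slide after spin [0.0002 0.0001 0.0011]
```

Request:
servo_tool(increments=[{"slide": [0,0,0.002],"spin": 0},{"slide": [0,0,0.001],"spin": 0},{"slide": [0,0,0],"spin": 0}])

```text
clock: 52.7
position: [0.543, -0.2097, 0.1689]
ee_rot: [0.001, 0.699, 0.715, -0.0]
contact_force: [-2.8, 2.1, 15.7]
width: 0.0001
```

Request:
servo_tool(increments=[{"slide": [0,0,-0.03],"spin": 0},{"slide": [0,0,-0.04],"spin": 0},{"slide": [0,0,-0.04],"spin": 0},{"slide": [-0.04,0,0],"spin": 0},{"slide": [-0.045,0,0],"spin": 0},{"slide": [-0.045,0,0],"spin": 0},{"slide": [-0.03,0,0],"spin": 0},{"slide": [0,0,0],"spin": 0}])

```text
clock: 53.5
position: [0.5457, -0.3741, 0.2744]
ee_rot: [-0.0, 0.701, 0.713, -0.002]
contact_force: [-0.4, 0.0, 0.8]
width: -0.0001
```

```bash
python3 - <<'E'
from h import *
s=eyes.get_image("side");crop(s,(145,130,275,285),4,"pics/s38.png")
go(tote([-.138,0,.214]),TOTE[2])
E
```

```text
t 53.55 pos [ 0.5458 -0.3715  0.2746] yaw 91.07 axis tilt 0.12 F [-0.1  0.3  1.1] w -0.0002
spin needed -0.15
slide now axes [0.0009 0.0008 0.0606]
slide after spin [0.001  0.0006 0.0606]
```

View pics/s38.png

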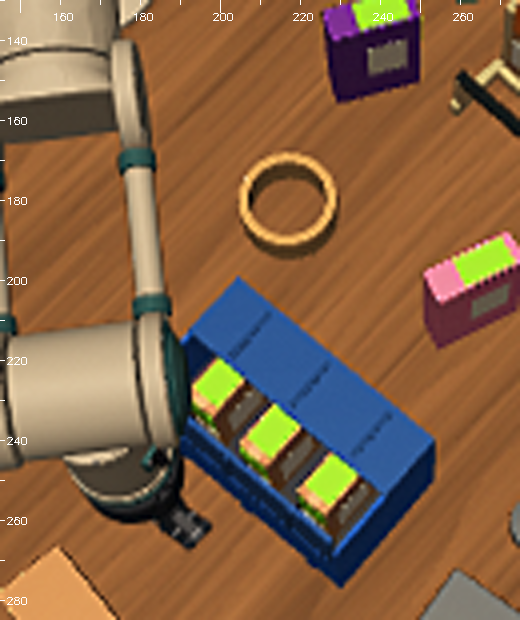

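Request:
servo_tool(increments=[{"slide": [0,0,0.03],"spin": 0},{"slide": [0,0,0.03],"spin": 0},{"slide": [0,0,0],"spin": 0},{"slide": [0,0,0],"spin": 0},{"slide": [0.02,0,0],"spin": 0},{"slide": [0.02,0,0],"spin": 0},{"slide": [0.012,0,0],"spin": 0},{"slide": [0.01,0,0],"spin": 0}])

```text
clock: 54.35
position: [0.5455, -0.3063, 0.2177]
ee_rot: [0.002, 0.699, 0.715, -0.0]
contact_force: [-0.1, -2.0, 0.2]
width: 0.0001
```

Request:
servo_tool(increments=[{"slide": [0.01,0,0.001],"spin": 0},{"slide": [0.009,0,0.002],"spin": 0},{"slide": [0.007,0,0.003],"spin": 0},{"slide": [0.007,0,0.004],"spin": 0},{"slide": [0.005,0,0.005],"spin": 0},{"slide": [0,0,0],"spin": 0}])

```text
clock: 54.95
position: [0.5441, -0.2679, 0.2004]
ee_rot: [-0.001, 0.699, 0.715, 0.0]
contact_force: [0.5, -0.9, 0.8]
width: 0.0001
```

```bash
python3 - <<'E'
from h import *
s=eyes.get_image("side");crop(s,(145,130,275,285),4,"pics/s39.png")
go(tote([-.035,0,.195]),TOTE[2])
E
```

```text
t 55.0 pos [ 0.5441 -0.2683  0.2006] yaw 91.25 axis tilt 0.13 F [-0.2 -0.2  0.3] w 0.0003
spin needed 0.03
slide now axes [0.0008 0.0002 0.0056]
slide after spin [0.0008 0.0002 0.0056]
```

View pics/s39.png

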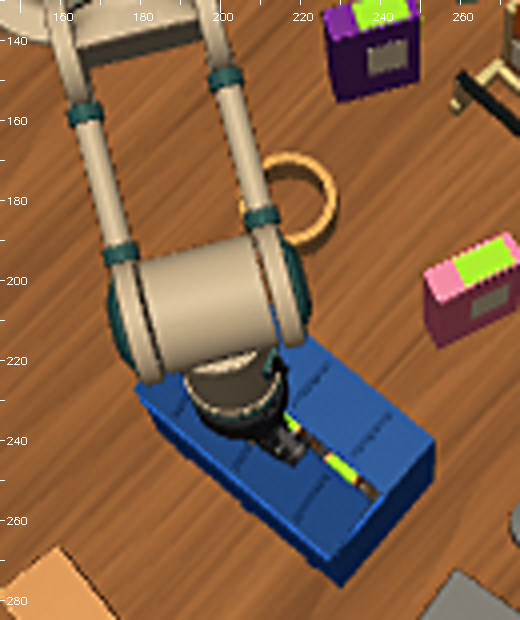

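Request:
servo_tool(increments=[{"slide": [0.004,0,0.006],"spin": 0},{"slide": [0.004,0,0.007],"spin": 0},{"slide": [0.002,0,0.007],"spin": 0},{"slide": [0.001,0,0.006],"spin": 0},{"slide": [0,0,0.005],"spin": 0},{"slide": [0,0,0.001],"spin": 0},{"slide": [0,0,0],"spin": 0}])

```text
clock: 55.7
position: [0.5439, -0.258, 0.169]
ee_rot: [-0.001, 0.699, 0.715, 0.0]
contact_force: [-0.2, 1.4, 2.3]
width: -0.0
```

Request:
servo_tool(increments=[{"slide": [0,0,0.002],"spin": 0},{"slide": [0,0,0.001],"spin": 0},{"slide": [0,0,0],"spin": 0}])

```text
clock: 56.0
position: [0.544, -0.258, 0.1689]
ee_rot: [0.0, 0.699, 0.715, 0.0]
contact_force: [-4.1, 3.3, 15.2]
width: -0.0001
```

Request:
servo_tool(increments=[{"slide": [0,0,-0.03],"spin": 0},{"slide": [0,0,-0.04],"spin": 0},{"slide": [0,0,-0.04],"spin": 0},{"slide": [0,0,-0.04],"spin": 0},{"slide": [0.04,-0.02,0],"spin": 0},{"slide": [0.045,-0.02,0],"spin": 0},{"slide": [0.045,-0.02,0],"spin": 0},{"slide": [0.045,-0.02,0],"spin": 0}])

```text
clock: 56.8
position: [0.4593, -0.0843, 0.3156]
ee_rot: [0.0, 0.7, 0.714, -0.0]
contact_force: [0.3, -0.1, 0.4]
width: -0.0
```

Request:
servo_tool(increments=[{"slide": [0.045,-0.02,0],"spin": 0},{"slide": [0.03,0,0],"spin": 0},{"slide": [0,0,0],"spin": 0},{"slide": [0,0,0],"spin": 0},{"slide": [0,0,0],"spin": 0}])

```text
clock: 57.3
position: [0.4392, -0.0117, 0.316]
ee_rot: [0.0, 0.7, 0.714, -0.001]
contact_force: [0.1, 0.0, 0.3]
width: -0.0004
```

```bash
python3 - <<'E'
from h import *
s=eyes.get_image("side");t=eyes.get_image("top");crop(s,(145,80,345,285),3,"pics/s40.png");crop(t,(100,120,390,290),2,"pics/t40.png");crop(t,(280,130,385,245),5,"pics/t40b.png")
go(None)
E
```

```text
t 57.4 pos [ 0.4392 -0.0118  0.3159] yaw 91.13 axis tilt 0.05 F [ 0.2 -0.3 -0.3] w -0.0001
```

View pics/s40.png

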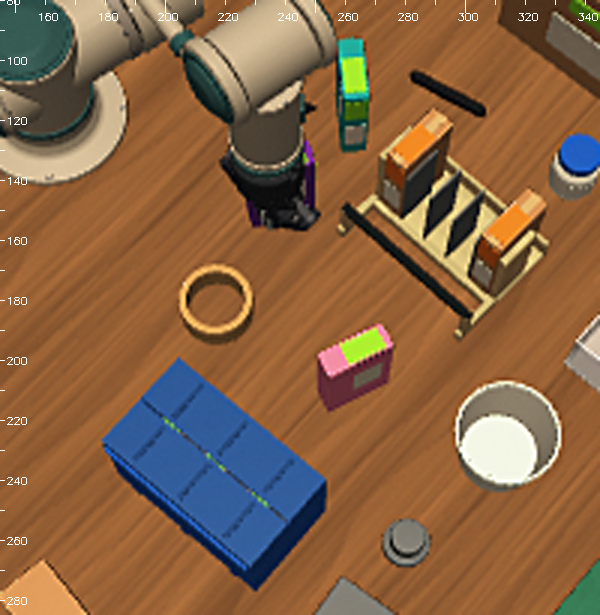

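View pics/t40.png

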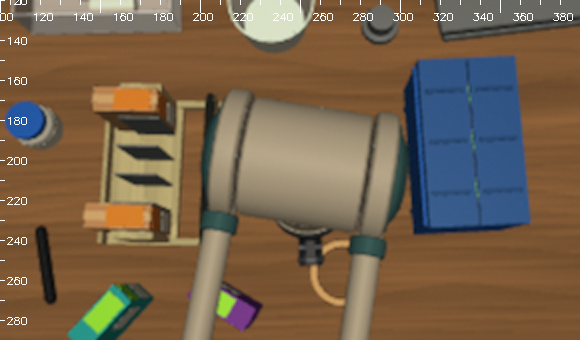

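View pics/t40b.png

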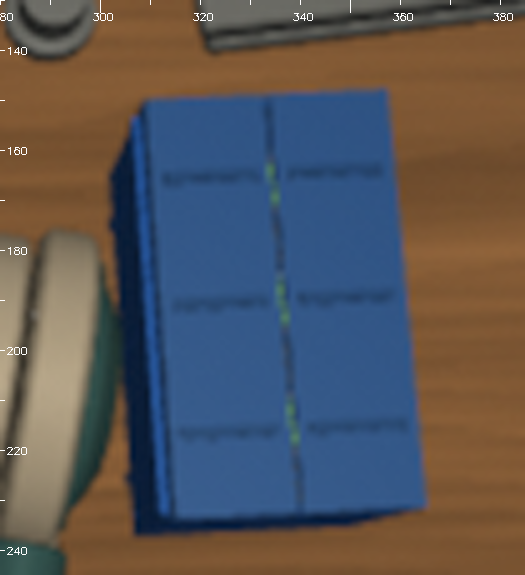

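Both flaps lie flat, with only a thin seam between them. The orange cartons are upright in the rack, the bystanders are where they were, and the arm is clear. Handing in.

```bash
python3 -c "
from rig import manip
print(manip.sign_off())"
```

```text
the job is handed in; nothing more can be done
None
```

I packed all three lime-green cartons upright in the tote, one per slot and down on the floor, then folded both flaps shut and handed the job in at about 57 s. No verdict was reported.

- **Uprighting:** the tool only points straight down, so each carton came off the rail still leaning about 42°. I pushed its lower rear face against the rack's fixed rail until it stood upright in the grip, then placed it.
- **Tote knocked:** the tote was shifted about 15 to 20 mm before the third placement. I measured it again and used the new position. One automatic image alignment in the top view came out wrong, so I used the side view and corner points picked by hand, which matched in an overlay.
- **Last checks:**
  - Each flap took about 15 N of pressing at the closed height (fingertip at 0.169 m), and both look flat in the pictures.
  - The two orange cartons are upright in their slots, and the bystanders look unmoved.
  - The arm is clear, with about zero force on the tool.
- **Odd reading:** while releasing the third carton I saw about 5 N of side force. The carton still stood upright in the pictures taken straight after.

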